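# Hang the side wing on the burner's draught screen

## Robot

A 6-joint arm with a two-finger parallel gripper is mounted at the origin on the work surface. World frame = base frame: x ahead of the robot, y to its left, z up, the work surface at z = 0. Lengths are in m, angles in rad, forces in N, time in s.
With the tool pointing down it reaches from about 0.375 to 0.9 m from the base axis. Payload 3.1 kg.
Tool frame: the origin (TCP) lies at the very end of the fingers, on their centre line; the grasp point (between the pads) lies 19 mm behind it; z points along the fingers, y is the direction in which the jaws open and shut (so a half turn about z gives the same grasp; the last joint's range is limited). The gripper opens to 87 mm and grips with 3 to 60 N. Pads are 19 mm wide; open, the fingers measure 117 mm over their backs; the gripper's body (75 mm by 190 mm) begins 51 mm behind the grasp point.
Start: joints at [1.125, 0.527, 1.433, -0, 1.181, -0.178], TCP at [0.165, 0.603, 0.223] pointing down, gripper open.
Joint ranges: [-3.08, 3.08], [-0.75, 2.2], [0.22, 2.44], [-1.43, 4.57], [0, 2.65], [-2.85, 2.85]. Speed limits (rad/s): [2.79, 2.79, 3.14, 3.14, 3.14, 3.14].

## Interface

Orientations are given as a unit quaternion [x, y, z, w].
In Python, from rig import robot gives the robot as it stands. The module is installed in compiled form; this text tells all that it offers.
- The arm moves only by the tool send_rows, never from a script. Its argument "deltas" is a list of rows, each an object of numbers: "tx", "ty", "tz": the shift along the tool's x, y, z in cm; "rx", "ry", "rz": the turn, a rotation vector about the tool's x, y, z in rad. A call has 1 to 5 rows; each row is the pose to reach, as a shift and turn from the pose commanded when the call began, along the tool's axes at that moment; what a row does not reach only later rows make up. A row lasts 1/12 s, in which the tool goes at most 41.7 mm and 7.16 degrees, less where a joint would pass 70% of its speed; a pose out of reach is approached as far as the arm can. A call with a gripper value outside its range is refused whole. "claw" is the finger opening in cm, from 0 to 8.7, set as the call begins (left out, the last holds). The fingers move at their own pace and stop on an object; "squeeze" is the grip in N (left out, the last holds). Time passes only in rows, so rows that repeat a pose let the fingers close. It gives the time, the measured TCP pose, the force and the opening at its end, in the units of the state.
- robot.get_obs(): the state, without advancing time (a new reading comes with each control period).
- robot.camera(name): name is "scene" or "side" or "wrist"; returns a dict with "color" (400x640x3 uint8, red, green, blue), "z_map" (400x640 float32, m along the optical axis (not along the pixel's ray), 0 where there is no reading), "intrinsics" (3x3 intrinsics, pixels), "R" (3x3) and "t" (3): a world point X has camera coordinates R X + t; the wrist camera has in their place "tool_from_camera" (4x4, takes a point from camera to tool coordinates, whose origin is the TCP and whose axes are the flange's). Camera axes: x right, y down, z forward; pixel columns grow to the right and rows downward; lengths in m; the calibration is good to about 2 mm. A picture is of the moment at which its call begins: read the wrist's pose just before it.
- robot.hand_in(): hands the job in, once; it reports no verdict.
Trained networks look in the newest picture that a camera, given by its name, has taken for a name from the list of things; names that differ only in an ending like _2 or _b are one class to them, and where a whole thing is asked for, a point or a joint stands for the part that bears it (a point fixed in the world has none). Each returns a list of dicts, best first, with "p" (0 to 1); they miss things now and then, are a little off and sometimes report something else, mostly with a low value. They report only what shows in the picture. A call takes as long as a camera call.
- robot.outline_of(label, camera): "pixels" (400x640 bool, what is visible of it) and "xy" ([column, row] in pixels, amid what is visible of it).
- robot.tip_of(label, camera): "xy" ([column, row] in pixels: a listed point, or the origin of a listed thing).
The state is a dict: "time": time; "q": joint angles; "joint_velocities": joint speeds; "joint_torque": joint torques, N m; "position": TCP position; "tool_rot": TCP orientation; "ft_force": force on the tool from outside, world axes, zero at the start; "moment": the same for the moment, N m; "grip_width": finger opening in m.
Only numpy, scipy, OpenCV 4.12 (cv2) and the standard library are available. Lean on these libraries where they do the work, as an engineer would, in place of code of your own. Each camera call takes 0.05 s, during which the arm holds its last target.

## Task

Hang the loose side wing on the burner's draught screen: slide its eye into the fork on the screen's post until you feel it seat, then thread the red-handled pin from above through fork and eye and press it fully home. The fork is only roughly clamped, so find the alignment by feel and press gently, never hard. Leave the wing standing upright, let go of everything, and leave the burner and the other things where they are.

Things in the scene. Friction and masses are not known exactly. Their poses are not given: they have to be found in the camera images.
- screen: Burner draught screen bolted to the bench: grey steel frame with a clear pane, 150 mm high, 280 mm long. Origin on the bench, straight below fork_nominal. x across the screen (burner side), y along it, z up: the frame runs to -y (hinge post 60 mm, end post 300 mm from the origin); the wing belongs on the +y side. Feet 110 mm wide. Do not press on the screen or its fork with more than about 20 N.
- post_top (a point): Top of the hinge post, 148 mm up, where a cast aluminium fork, 46 mm wide, is clamped, open to the screen's +y: two level lugs 10 mm thick, undersides 148 and 182 mm up, each with an upright 12 mm hole in line, 22 mm from the lugs' +y end. Between them a slippery white V throat (flanks 45 degrees) centres an eye on the holes when it bears on both flanks; it takes an eye up to 8 mm off-centre.
- fork_nominal (a point): Middle of the fork's adjustment, at the top face of the upper lug (192 mm up). The fork is clamped through slots: its real holes stand anywhere up to 16 mm to either side of this point along the screen (its y) and up to 6 mm to either side across it (its x), the same upright way. They are not measured; find them by feel or sight. Two screw heads stand 6 mm above the lug, 56 mm behind the holes.
- wing: Loose side wing, 0.45 to 0.7 kg: grey steel frame with a clear pane, 178 mm high, standing on two cross feet (106 mm wide) with slippery nylon glides. Origin on the bench straight below the centre of its eye; the frame runs to +y (feet 62 and 222 mm from the origin, ends at 234 mm), x across it, z up. Its own weight makes 1 to 2 N of drag on the bench; pressed down it drags more.
- wing_eye (a point): Centre of the wing's hinge eye: a round steel knuckle, outer diameter 30 mm, 18 mm thick (heights 161 to 179 mm with the wing on the bench), with an upright hole 12 mm across. It goes between the fork's two lugs (3 mm play above and below) and slides in towards the screen's -y.
- wing_grip (a point): Middle of the wing's top rail, the place to hold it: rail 14 mm wide (x of the wing), 16 mm high (162 to 178 mm above the bench), running along the wing's y; 132 mm from the eye. The pane below it is 4 mm thick.
- pin_grip (a point): Middle of the red handle of the hinge pin, the thing to hold: handle 16 mm across, 34 mm tall, upright, this point 22 mm above the underside of the pin's collar. The pin starts upright in one of the end holes of the white rack, hanging by its collar. About 70 g.
- pin_seat (a point): Centre of the underside of the pin's steel collar (22 mm across, 5 mm thick, under the handle). Below it a steel shank 10 mm across, 60 mm long, its last 5 mm tapering to 7 mm. Fully home, this underside lies on the upper lug. A sprung plunger in the lower lug bears on the shank, so the last 25 mm or so must be pressed down, with about 4 to 9 N.
- rack: White plastic tube rack, fixed, 52 mm (x) by 170 mm (y), 68 mm high, origin under its middle; five holes 13 mm across along y at -55, -27.5, 0, 27.5 and 55 mm; a red-capped tube (82 mm high) stands in the middle one. The pin is in one end hole and the needle holder in the other.
- holder_mid (a point): Middle of the black handle (12 mm across, 34 mm tall, brass collar) of a needle holder in the other end hole of the rack: not the hinge pin, leave it.
- burner: Gas burner behind the screen, loose, leave it: dark round foot 88 mm across, steel tube with brass ends, 150 mm high. Origin under its foot.
- dishes: Stack of four culture dishes, 93 mm across, 63 mm high; leave it. Origin underneath.
- toolpot: Brown tin 68 mm across, 95 mm high, with forceps, scissors and needles standing up to 205 mm; leave it. Origin underneath.
- washbottle: Clear plastic bottle with a blue cap, 68 mm across, 170 mm high; leave it. Origin underneath.
- dropper: Amber dropper bottle, 34 mm across, 75 mm high; leave it. Origin underneath.
- slidebox: Blue slide box, 90 by 170 mm, 36 mm high; leave it. Origin underneath.

How it is judged:
By the outcome, as a careful person would: the job done as asked, in the order asked, and still so for the second after the job is handed in, with the robot touching nothing.
It also fails if it takes over 64 s, if anything falls off the work surface, if the arm or the gripper's body presses on something with over 40 N, if the wrist force passes 120 N, or if a joint passes its speed limit or range.

## Working session

There is one attempt and no reset: what is moved stays moved. The work goes in short steps, Python scripts to look and compute and a tool call to move; the robot and the scene stay as the last step left them, time stands still between calls to the robot, and variables do not carry over. Pictures are saved under pics/ and viewed, and the job is handed in when it is done.

Besides the shell and the picture viewer there is one more tool, called after "Request:" by a JSON object that holds its "fn" and its "kwargs". send_rows: Moves the arm, as the interface text tells. Its arguments: {"type":"object","properties":{"deltas":{"type":"array","items":{"type":"object","properties":{"tx":{"type":"number"},"ty":{"type":"number"},"tz":{"type":"number"},"rx":{"type":"number"},"ry":{"type":"number"},"rz":{"type":"number"}}}},"claw":{"type":"number"},"squeeze":{"type":"number"}},"required":["deltas"]}

```bash
mkdir -p pics; ls; cat > h.py <<'E'
import numpy as np, cv2
from rig import robot
def cam(n):
    o=robot.get_obs(); c=robot.camera(n)
    if n=="wrist":
        from scipy.spatial.transform import Rotation as Ro
        T=np.eye(4);T[:3,:3]=Ro.from_quat(o['tool_rot']).as_matrix();T[:3,3]=o['position']
        W=T@np.array(c['tool_from_camera']); c['W']=W
    else:
        W=np.eye(4);R=np.array(c['R']);W[:3,:3]=R.T;W[:3,3]=-R.T@np.array(c['t']);c['W']=W
    return c
def save(c,f,s=1): 
    cv2.imwrite('pics/'+f,cv2.resize(c['color'][:,:,::-1],None,fx=1.25,fy=1.25))
def ray(c,px):
    K=c['intrinsics'];d=np.linalg.inv(K)@[px[0],px[1],1.];W=c['W'];return W[:3,3],W[:3,:3]@d
def at_z(c,px,z):
    o,d=ray(c,px);return o+d*(z-o[2])/d[2]
def at_depth(c,px):
    u,v=int(round(px[0])),int(round(px[1]));p=c['z_map'][max(0,v-1):v+2,max(0,u-1):u+2];p=p[p>0]
    if len(p)==0:return None
    o,d=ray(c,px);return o+d*np.median(p)
def proj(c,X):
    W=c['W'];p=W[:3,:3].T@(np.array(X)-W[:3,3]);q=c['intrinsics']@p;return q[:2]/q[2]
E
python3 - <<'E'
from h import *
np.set_printoptions(precision=4,suppress=True)
print(robot.get_obs())
for n in ['scene','side','wrist']:
    c=cam(n);save(c,n+'0.png');print(n,c['W'],c['intrinsics'])
    for l in ['post_top','fork_nominal','wing_eye','wing_grip','pin_grip','pin_seat','holder_mid','screen','wing','rack','burner','toolpot','washbottle']:
        r=robot.tip_of(l,n)
        for e in r[:2]: print(l,e['xy'],round(e['p'],2),at_depth(c,e['xy']))
E
```

```text
pics
{'time': 0.0, 'q': array([ 1.1255,  0.5285,  1.4339,  0.    ,  1.1814, -0.1785]), 'joint_velocities': array([ 0.0002,  0.0002,  0.0004,  0.0006,  0.0006, -0.0005]), 'joint_torque': array([  0.0008, -44.0031, -17.6598,   0.0633,   0.0583,  -0.0001]), 'position': array([0.1644, 0.6022, 0.2216]), 'tool_rot': array([ 0.133 ,  0.9911, -0.001 , -0.0003]), 'ft_force': array([0.05  , 0.5701, 0.105 ]), 'moment': array([ 0.0841,  0.0677, -0.0004]), 'grip_width': 0.086913547413609}
scene [[-0.1749  0.8541 -0.4899  1.2274]
 [ 0.9846  0.1478 -0.0938  0.0782]
 [-0.0077 -0.4987 -0.8667  1.3085]
 [ 0.      0.      0.      1.    ]] [[443.2258   0.     317.8389]
 [  0.     443.2258 199.8688]
 [  0.       0.       1.    ]]
post_top [294.3, 197.4] 0.78 [ 0.5981 -0.1122  0.1889]
post_top [243.2, 167.1] 0.57 [ 0.4484 -0.3242  0.0758]
fork_nominal [310.2, 195.0] 0.57 [ 0.5841 -0.0674  0.1923]
fork_nominal [383.2, 216.5] 0.22 [0.6106 0.1509 0.1779]
wing_eye [339.5, 200.4] 0.65 [0.5802 0.0191 0.1796]
wing_grip [383.0, 218.9] 0.68 [0.6124 0.1518 0.1667]
pin_grip [276.3, 168.4] 0.6 [ 0.4356 -0.2131  0.077
[... 1159 characters left out ...]
n [336.9, 227.5] 0.68 [ 0.5774 -0.0867  0.0043]
wing [324.4, 210.6] 0.68 [0.5712 0.0067 0.0004]
rack [322.7, 282.5] 0.81 [ 0.43   -0.2889  0.0465]
rack [368.7, 368.4] 0.16 [ 0.4397 -0.5589  0.0301]
burner [366.5, 219.9] 0.95 [ 0.6857 -0.1059  0.0149]
burner [340.4, 187.0] 0.63 [ 0.5893 -0.0717  0.1906]
toolpot [273.3, 150.4] 0.74 [0.5002 0.3691 0.0368]
washbottle [289.6, 142.6] 0.88 [0.5873 0.4084 0.0217]
washbottle [326.7, 177.2] 0.57 [0.5756 0.0034 0.1736]
wrist [[ 0.2651  0.9268  0.2661  0.0922]
 [ 0.9642 -0.255  -0.0726  0.6222]
 [ 0.0006  0.2758 -0.9612  0.385 ]
 [ 0.      0.      0.      1.    ]] [[282.4088   0.     317.5006]
 [  0.     282.4088 201.6422]
 [  0.       0.       1.    ]]
```

View pics/scene0.png

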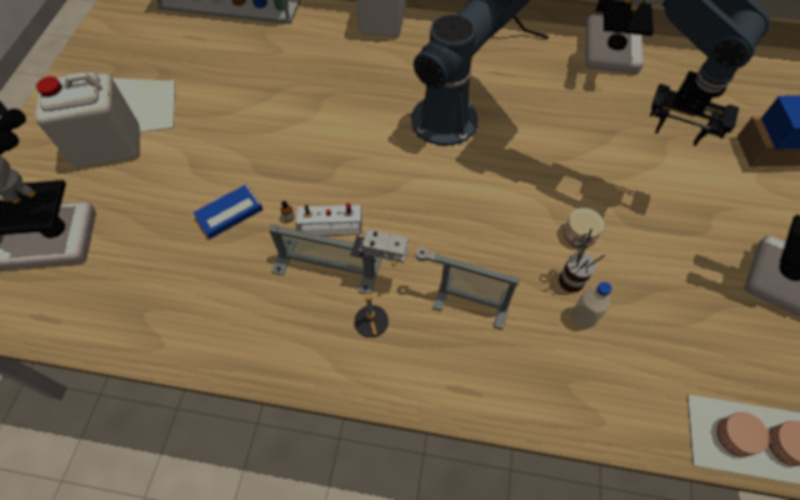

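View pics/side0.png

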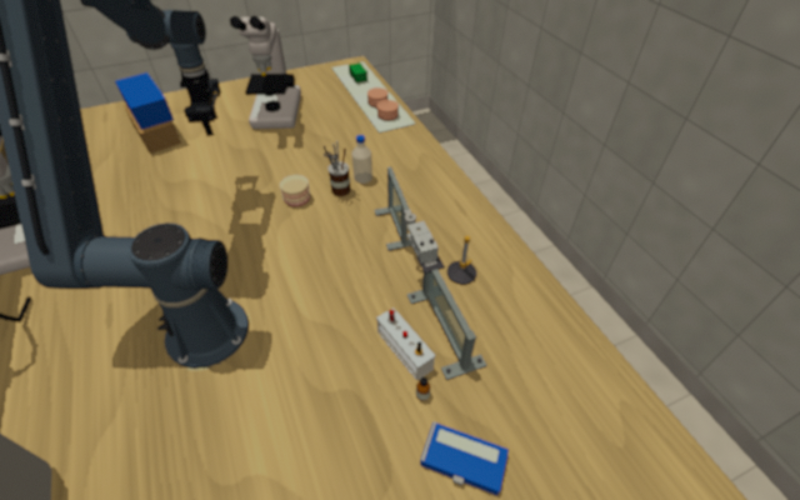

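```bash
cat >> h.py <<'E'
from scipy.spatial.transform import Rotation as Ro
def togo(x,y,z,yx=None,pr=True):
    """yx: desired world angle (deg) of tool x, tool pointing down"""
    o=robot.get_obs();R=Ro.from_quat(o['tool_rot']).as_matrix()
    d=R.T@(np.array([x,y,z])-o['position'])*100
    if yx is None: rv=np.zeros(3)
    else:
        a=np.radians(yx);X=[np.cos(a),np.sin(a),0];Z=[0,0,-1];Y=np.cross(Z,X)
        rv=Ro.from_matrix(R.T@np.array([X,Y,Z]).T).as_rotvec()
    if pr: print('t=%.2f pos'%o['time'],o['position'].round(4),'F',o['ft_force'].round(2),'w',round(o['grip_width'],4));print('delta cm',d.round(2),'rot',rv.round(3))
    return d,rv
E
python3 -c "
from h import *
togo(.57,-.1,.33,78.7)"
```

```text
t=2.10 pos [0.1647 0.6029 0.2226] F [ 0.33 -0.71  0.22] w 0.0869
delta cm [-57.62 -57.12 -10.74] rot [ 0.    -0.     1.501]
```

Request:
{"fn": "send_rows", "kwargs": {"deltas": [{"tx": -57.6, "ty": -57.1, "tz": -10.7, "rz": 1.5}, {"tx": -57.6, "ty": -57.1, "tz": -10.7, "rz": 1.5}, {"tx": -57.6, "ty": -57.1, "tz": -10.7, "rz": 1.5}, {"tx": -57.6, "ty": -57.1, "tz": -10.7, "rz": 1.5}, {"tx": -57.6, "ty": -57.1, "tz": -10.7, "rz": 1.5}]}}

```text
schema error: expected keys tx, ty, tz, rx, ry, rz
```

```bash
python3 -c "
from h import *
togo(.57,-.1,.33,78.7)"
```

```text
t=2.10 pos [0.1647 0.6029 0.2226] F [ 0.33 -0.71  0.22] w 0.0869
delta cm [-57.62 -57.12 -10.74] rot [ 0.    -0.     1.501]
```

Request:
{"fn": "send_rows", "kwargs": {"deltas": [{"tx": -57.6, "ty": -57.1, "tz": -10.7, "rx": 0, "ry": 0, "rz": 1.5}, {"tx": -57.6, "ty": -57.1, "tz": -10.7, "rx": 0, "ry": 0, "rz": 1.5}, {"tx": -57.6, "ty": -57.1, "tz": -10.7, "rx": 0, "ry": 0, "rz": 1.5}, {"tx": -57.6, "ty": -57.1, "tz": -10.7, "rx": 0, "ry": 0, "rz": 1.5}, {"tx": -57.6, "ty": -57.1, "tz": -10.7, "rx": 0, "ry": 0, "rz": 1.5}]}}

```text
time: 2.52
position: [0.2684, 0.4224, 0.2501]
tool_rot: [0.434, 0.901, 0.0, 0.0]
ft_force: [1.1, -0.2, 0.1]
grip_width: 0.0868
```

```bash
python3 -c "
from h import *
togo(.57,-.1,.33,78.7)"
```

```text
t=2.52 pos [0.2684 0.4224 0.2501] F [ 1.11 -0.17  0.08] w 0.0868
delta cm [-59.64  -9.02  -7.99] rot [ 0.    -0.     0.871]
```

Request:
{"fn": "send_rows", "kwargs": {"deltas": [{"tx": -59.6, "ty": -9, "tz": -8, "rx": 0, "ry": 0, "rz": 0.87}, {"tx": -59.6, "ty": -9, "tz": -8, "rx": 0, "ry": 0, "rz": 0.87}, {"tx": -59.6, "ty": -9, "tz": -8, "rx": 0, "ry": 0, "rz": 0.87}, {"tx": -59.6, "ty": -9, "tz": -8, "rx": 0, "ry": 0, "rz": 0.87}, {"tx": -59.6, "ty": -9, "tz": -8, "rx": 0, "ry": 0, "rz": 0.87}]}}

```text
time: 2.93
position: [0.3728, 0.2439, 0.2778]
tool_rot: [0.69, 0.724, 0.0, 0.0]
ft_force: [0.5, -0.5, -0.0]
grip_width: 0.0874
```

```bash
python3 -c "
from h import *
togo(.57,-.1,.33,78.7)"
```

```text
t=2.93 pos [0.3728 0.2439 0.2778] F [ 0.51 -0.45 -0.04] w 0.0874
delta cm [-35.3   18.05  -5.21] rot [ 0.001 -0.     0.245]
```

Request:
{"fn": "send_rows", "kwargs": {"deltas": [{"tx": -35.3, "ty": 18, "tz": -5.2, "rx": 0, "ry": 0, "rz": 0.245}, {"tx": -35.3, "ty": 18, "tz": -5.2, "rx": 0, "ry": 0, "rz": 0.245}, {"tx": -35.3, "ty": 18, "tz": -5.2, "rx": 0, "ry": 0, "rz": 0.245}, {"tx": -35.3, "ty": 18, "tz": -5.2, "rx": 0, "ry": 0, "rz": 0.245}, {"tx": -35.3, "ty": 18, "tz": -5.2, "rx": 0, "ry": 0, "rz": 0.245}]}}

```text
time: 3.35
position: [0.4764, 0.065, 0.3049]
tool_rot: [0.771, 0.636, 0.0, 0.0]
ft_force: [0.4, 0.6, 0.1]
grip_width: 0.0869
```

```bash
python3 -c "
from h import *
togo(.57,-.1,.33,78.7)"
```

```text
t=3.35 pos [0.4764 0.065  0.3049] F [0.42 0.6  0.12] w 0.0869
delta cm [-14.41  12.33  -2.5 ] rot [ 0.001 -0.     0.006]
```

Request:
{"fn": "send_rows", "kwargs": {"deltas": [{"tx": -14.4, "ty": 12.3, "tz": -2.5, "rx": 0, "ry": 0, "rz": 0.006}, {"tx": -14.4, "ty": 12.3, "tz": -2.5, "rx": 0, "ry": 0, "rz": 0.006}, {"tx": -14.4, "ty": 12.3, "tz": -2.5, "rx": 0, "ry": 0, "rz": 0.006}, {"tx": -14.4, "ty": 12.3, "tz": -2.5, "rx": 0, "ry": 0, "rz": 0.006}, {"tx": -14.4, "ty": 12.3, "tz": -2.5, "rx": 0, "ry": 0, "rz": 0.006}]}}

```text
time: 3.77
position: [0.5714, -0.1022, 0.33]
tool_rot: [0.774, 0.633, 0.0, 0.002]
ft_force: [0.0, 1.0, -0.4]
grip_width: 0.0869
```

```bash
python3 - <<'E'
from h import *
togo(.57,-.1,.33,78.7)
c=cam('wrist');save(c,'w1.png');np.savez('w1',**{k:c[k] for k in('color','z_map','intrinsics','W')})
for l in ['post_top','fork_nominal','wing_eye','wing_grip','pin_grip','wing']:
  for e in robot.tip_of(l,'wrist')[:2]: print(l,e['xy'],round(e['p'],2),at_depth(c,e['xy']))
E
```

```text
t=3.77 pos [ 0.5714 -0.1022  0.33  ] F [ 0.02  0.98 -0.41] w 0.0869
delta cm [ 0.19 -0.18 -0.  ] rot [ 0.003  0.002 -0.003]
post_top [323.7, 196.0] 0.87 [ 0.5779773  -0.10831338  0.19210362]
post_top [392.5, 144.3] 0.67 [ 0.69952925 -0.08984836  0.02603361]
fork_nominal [321.9, 155.1] 0.57 [ 0.58478694 -0.06413133  0.19159917]
fork_nominal [244.9, 252.8] 0.18 [ 0.52892424 -0.0945804   0.33765443]
wing_eye [306.0, 81.3] 0.93 [5.81623719e-01 3.41731019e-02 3.45986252e-04]
wing_grip [393.7, 143.3] 0.18 [ 0.69774191 -0.08659759  0.04184874]
pin_grip [321.9, 152.8] 0.71 [ 0.58526002 -0.06174633  0.1917713 ]
pin_grip [243.0, 252.9] 0.44 [ 0.52960838 -0.09236422  0.3424353 ]
wing [320.2, 154.1] 0.54 [ 0.58324027 -0.06265884  0.19231719]
```

View pics/w1.png

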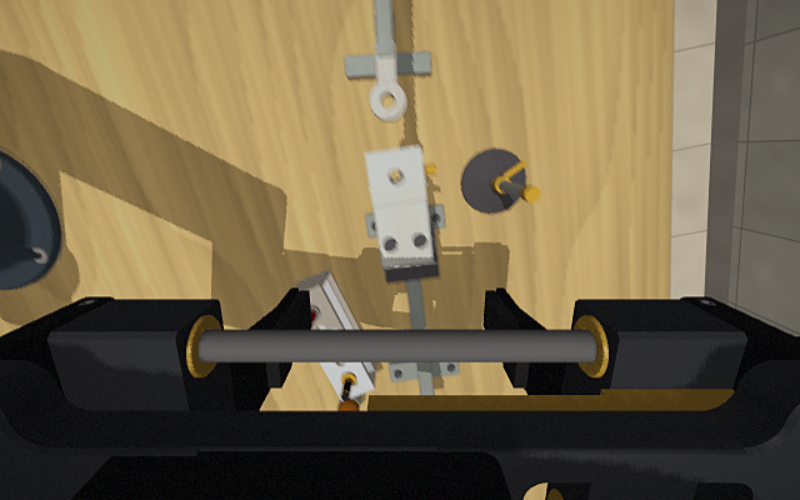

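```bash
python3 - <<'E'
from h import *
d=np.load('w1.npz');im=d['color'][:,:,::-1]
a=cv2.resize(im[0:240,250:410],None,fx=4,fy=4,interpolation=cv2.INTER_CUBIC)[:,:]
cv2.imwrite('pics/w1c.png',cv2.resize(im[55:175,270:370],None,fx=5,fy=5,interpolation=cv2.INTER_CUBIC))
E
```

```text
(no output)
```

View pics/w1c.png

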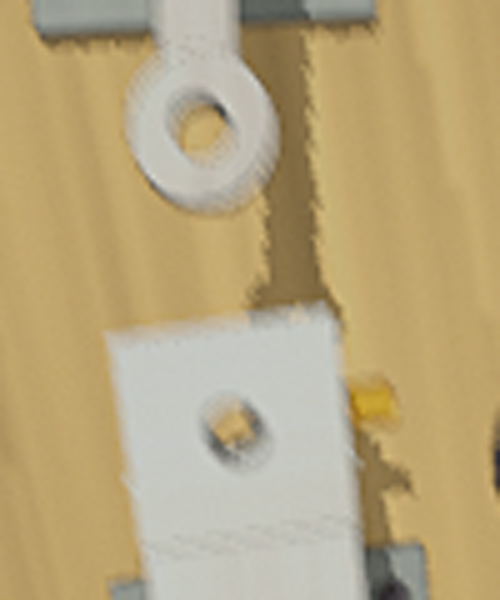

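```bash
cat > m1.py <<'E'
from h import *
c=dict(np.load('w1.npz'))
u=lambda x,y:((x+.5)/5-.5+270,(y+.5)/5-.5+55)
print('eye',at_z(c,u(201,127),.179)); h=at_z(c,u(236,431),.192);print('hole',h)
a=at_z(c,u(107,335),.192);b=at_z(c,u(335,306),.192);l=at_z(c,u(150,600),.192)
print('front',a,b,np.linalg.norm(b-a),np.degrees(np.arctan2(*(b-a)[1::-1])),'left',np.degrees(np.arctan2(*(a-l)[1::-1])))
print('depth eye top',at_depth(c,(298.5+0,80)),at_depth(c,(321,80)), at_depth(c,(310,93)))
for p in [(300,150),(330,150),(320,165)]: print('top',at_depth(c,p))
E
python3 m1.py
python3 - <<'E'
import numpy as np,cv2
d=np.load('w1.npz');im=d['color'][:,:,::-1]
cv2.imwrite('pics/w1d.png',cv2.resize(im[0:80,270:350],None,fx=7,fy=7,interpolation=cv2.INTER_CUBIC))
c=d['z_map'];print(c[2:60:6,296:322:2].round(3))
E
```

```text
eye [0.58753578 0.01198919 0.179     ]
hole [ 0.58248127 -0.04850032  0.192     ]
front [ 0.56048864 -0.0243657   0.192     ] [ 0.60722521 -0.02811123  0.192     ] 0.04688641125828232 -4.581971176152544 left 86.57582074205884
depth eye top [0.57618689 0.01422916 0.17956933] [0.59878579 0.00963214 0.17949835] [ 5.85144745e-01 -2.71840047e-04  1.78844532e-01]
top [ 0.56329572 -0.05422894  0.19222944]
top [ 0.59416383 -0.06050907  0.19251038]
top [ 0.58075181 -0.07394564  0.19215232]
[[0.425 0.272 0.272 0.273 0.271 0.272 0.271 0.271 0.426 0.424 0.424 0.425
  0.427]
 [0.426 0.273 0.273 0.273 0.273 0.272 0.273 0.273 0.287 0.427 0.428 0.427
  0.426]
 [0.429 0.275 0.273 0.274 0.274 0.274 0.274 0.274 0.    0.429 0.43  0.431
  0.43 ]
 [0.433 0.291 0.275 0.277 0.276 0.275 0.275 0.276 0.276 0.431 0.433 0.431
  0.432]
 [0.435 0.434 0.279 0.276 0.276 0.276 0.276 0.276 0.277 0.434 0.434 0.435
  0.434]
 [0.436 0.28  0.278 0.278 0.277 0.279 0.279 0.279 0.278 0.437 0.435 0.436
  0.436]
 [0.44  0.437 0.281 0.279 0.28  0.279 0.278 0.279 0.281 0.283 0.438 0.438
  0.438]
 [0.429 0.428 0.282 0.282 0.282 0.282 0.282 0.282 0.283 0.281 0.429 0.429
  0.428]
 [0.432 0.431 0.284 0.283 0.285 0.283 0.284 0.284 0.284 0.283 0.431 0.43
  0.431]
 [0.433 0.433 0.286 0.285 0.287 0.286 0.285 0.285 0.286 0.286 0.432 0.432
  0.432]]
```

View pics/w1d.png

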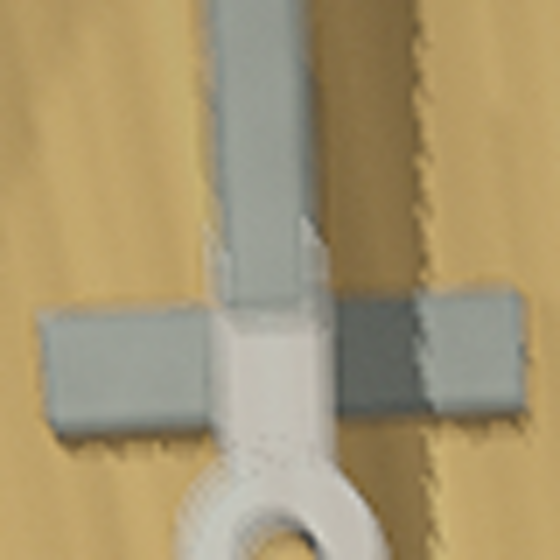

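```bash
python3 - <<'E'
from h import *
c=dict(np.load('w1.npz'))
m=(c['z_map']>.2)&(c['z_map']<.3)
for v in range(0,60,6):
    us=np.where(m[v,280:340])[0]+280; 
    p=at_z(c,((us.min()+us.max())/2,v),.178);print(v,us.min(),us.max(),p)
e=np.array([.5875,.0120]);print(np.degrees(np.arctan2(*(at_z(c,(306.1,.3),.178)[:2]-e)[::-1])))
print(at_z(c,(306.1,.3),.178))
# scene and side rail
s=cam('scene');save(s,'s1.png')
for l in['wing_grip','wing_eye','pin_grip','pin_seat']:
  for n in['scene','side']:
    k=cam(n);r=robot.tip_of(l,n)
    zz={'wing_grip':.170,'wing_eye':.17,'pin_grip':.095,'pin_seat':.0683}[l]
    for q in r[:2]:print(l,n,q['xy'],q['p'],at_z(k,q['xy'],zz))
o=robot.outline_of('wing','scene');print(o[0]['p'],o[0]['xy']) 
E
```

```text
0 297 311 [0.59683135 0.08278884 0.178     ]
6 298 311 [0.59623988 0.07781068 0.178     ]
12 298 312 [0.59564231 0.07278127 0.178     ]
18 298 313 [0.59503856 0.06769982 0.178     ]
24 299 313 [0.59442853 0.06256552 0.178     ]
30 299 312 [0.59284673 0.05757396 0.178     ]
36 299 314 [0.592704   0.05223378 0.178     ]
42 299 314 [0.59158418 0.04703571 0.178     ]
48 299 314 [0.59045248 0.04178246 0.178     ]
54 300 314 [0.58980168 0.03637277 0.178     ]
80.88456328851942
[0.59875467 0.08214422 0.178     ]
wing_grip scene [382.7, 216.0] 0.61 [0.60490361 0.14978618 0.17      ]
wing_grip scene [244.4, 162.3] 0.61 [ 0.48976156 -0.29441887  0.17      ]
wing_grip side [315.4, 149.6] 0.89 [0.60033202 0.15521039 0.17      ]
wing_eye scene [334.3, 203.4] 0.97 [0.58739879 0.00498957 0.17      ]
wing_eye side [327.2, 178.8] 0.56 [ 0.57554759 -0.00103961  0.17      ]
pin_grip side [314.4, 252.1] 0.58 [ 0.43801029 -0.20830723  0.095     ]
pin_seat side [316.0, 255.8] 0.43 [ 0.44421799 -0.20615143  0.0683    ]
0.56 [380.8, 227.8]
```

```bash
python3 -c "
from h import *
togo(.607,.1425,.25,81.4)"
```

```text
t=5.02 pos [ 0.5692 -0.0978  0.3293] F [-0.43 -0.77  0.31] w 0.0872
delta cm [24.31 -1.    7.93] rot [-0.    -0.    -0.047]
```

Request:
{"fn": "send_rows", "kwargs": {"deltas": [{"tx": 24.3, "ty": -1, "tz": 7.9, "rx": 0, "ry": 0, "rz": -0.047}, {"tx": 24.3, "ty": -1, "tz": 7.9, "rx": 0, "ry": 0, "rz": -0.047}, {"tx": 24.3, "ty": -1, "tz": 7.9, "rx": 0, "ry": 0, "rz": -0.047}, {"tx": 24.3, "ty": -1, "tz": 7.9, "rx": 0, "ry": 0, "rz": -0.047}, {"tx": 24.3, "ty": -1, "tz": 7.9, "rx": 0, "ry": 0, "rz": -0.047}]}}

```text
time: 5.43
position: [0.6001, 0.0996, 0.2645]
tool_rot: [0.758, 0.652, 0.0, 0.0]
ft_force: [0.6, -0.7, -1.3]
grip_width: 0.0868
```

Request:
{"fn": "send_rows", "kwargs": {"deltas": [{"tx": 3.8, "ty": 0, "tz": 1.2, "rx": 0, "ry": 0, "rz": 0}, {"tx": 3.8, "ty": 0, "tz": 1.2, "rx": 0, "ry": 0, "rz": 0}, {"tx": 3.8, "ty": 0, "tz": 1.2, "rx": 0, "ry": 0, "rz": 0}]}}

```text
time: 5.68
position: [0.605, 0.1377, 0.2518]
tool_rot: [0.757, 0.654, -0.001, -0.001]
ft_force: [0.1, -0.1, 0.5]
grip_width: 0.0873
```

```bash
python3 - <<'E'
from h import *
togo(.607,.1425,.151,81.4)
c=cam('wrist');save(c,'w2.png');np.savez('w2',**{k:c[k] for k in('color','z_map','intrinsics','W')})
E
```

```text
t=5.68 pos [0.605  0.1377 0.2518] F [ 0.11 -0.14  0.46] w 0.0873
delta cm [ 0.52  0.15 10.08] rot [-0.002  0.001  0.004]
```

View pics/w2.png

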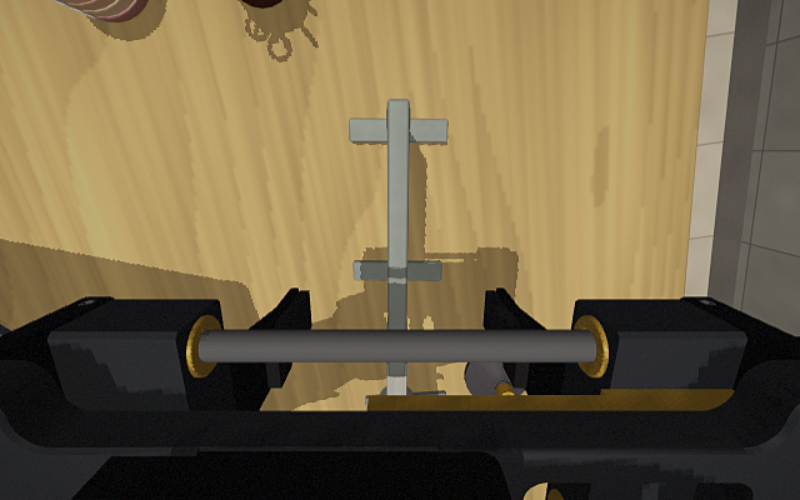

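Request:
{"fn": "send_rows", "kwargs": {"deltas": [{"tx": 0.4, "ty": 0.1, "tz": 4, "rx": 0, "ry": 0, "rz": 0}, {"tx": 0.4, "ty": 0.1, "tz": 8, "rx": 0, "ry": 0, "rz": 0}, {"tx": 0.4, "ty": 0.1, "tz": 10, "rx": 0, "ry": 0, "rz": 0}, {"tx": 0.4, "ty": 0.1, "tz": 10, "rx": 0, "ry": 0, "rz": 0}, {"tx": 0.4, "ty": 0.1, "tz": 10, "rx": 0, "ry": 0, "rz": 0}]}}

```text
time: 6.15
position: [0.6073, 0.1377, 0.1528]
tool_rot: [0.759, 0.651, -0.001, -0.0]
ft_force: [0.4, -0.8, 0.3]
grip_width: 0.087
```

```bash
python3 -c "
from h import *
togo(.607,.1425,.151,81.4)"
```

```text
t=6.15 pos [0.6073 0.1377 0.1528] F [ 0.4  -0.85  0.3 ] w 0.087
delta cm [ 0.47 -0.1   0.18] rot [-0.001  0.001 -0.002]
```

Request:
{"fn": "send_rows", "kwargs": {"deltas": [{"tx": 0, "ty": 0, "tz": 0.1, "rx": 0, "ry": 0, "rz": 0}, {"tx": 0, "ty": 0, "tz": 0.1, "rx": 0, "ry": 0, "rz": 0}, {"tx": 0, "ty": 0, "tz": 0.1, "rx": 0, "ry": 0, "rz": 0}, {"tx": 0, "ty": 0, "tz": 0.1, "rx": 0, "ry": 0, "rz": 0}, {"tx": 0, "ty": 0, "tz": 0.1, "rx": 0, "ry": 0, "rz": 0}], "claw": 1.0, "squeeze": 20}}

```text
time: 6.57
position: [0.6078, 0.1394, 0.1531]
tool_rot: [0.758, 0.652, 0.001, 0.001]
ft_force: [-0.3, -0.7, 0.5]
grip_width: 0.0617
```

Request:
{"fn": "send_rows", "kwargs": {"deltas": [{"tx": 0, "ty": 0, "tz": 0, "rx": 0, "ry": 0, "rz": 0}, {"tx": 0, "ty": 0, "tz": 0, "rx": 0, "ry": 0, "rz": 0}, {"tx": 0, "ty": 0, "tz": 0, "rx": 0, "ry": 0, "rz": 0}, {"tx": 0, "ty": 0, "tz": 0, "rx": 0, "ry": 0, "rz": 0}, {"tx": 0, "ty": 0, "tz": 0, "rx": 0, "ry": 0, "rz": 0}]}}

```text
time: 6.98
position: [0.6072, 0.1394, 0.1519]
tool_rot: [0.758, 0.652, -0.0, -0.0]
ft_force: [0.2, 0.0, -1.0]
grip_width: 0.0281
```

```bash
python3 - <<'E'
from h import *
togo(.607,.1425,.151,81.4)
c=cam('scene');W=c['W'];
im=c['color'][150:270,260:440,::-1];cv2.imwrite('pics/s2.png',cv2.resize(im,None,fx=4,fy=4,interpolation=cv2.INTER_CUBIC))
togo(.607,.1425,.151,81.4)
E
```

```text
t=6.98 pos [0.6072 0.1394 0.1519] F [ 0.17  0.02 -1.04] w 0.0281
delta cm [ 0.3  -0.06  0.09] rot [-0.  0.  0.]
t=7.03 pos [0.6072 0.1394 0.1518] F [-0.19 -0.14  0.12] w 0.0244
delta cm [ 0.3  -0.06  0.08] rot [-0.  0.  0.]
```

View pics/s2.png

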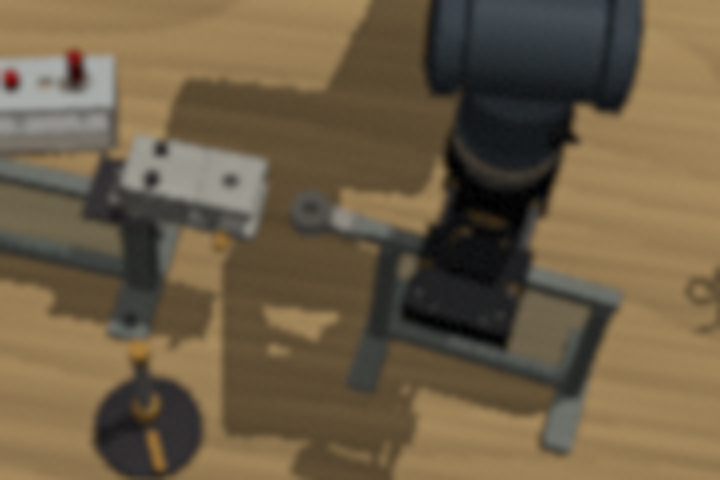

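Request:
{"fn": "send_rows", "kwargs": {"deltas": [{"tx": 0, "ty": 0, "tz": 0, "rx": 0, "ry": 0, "rz": 0}, {"tx": 0, "ty": 0, "tz": 0, "rx": 0, "ry": 0, "rz": 0}, {"tx": 0, "ty": 0, "tz": 0, "rx": 0, "ry": 0, "rz": 0}, {"tx": 0, "ty": 0, "tz": 0, "rx": 0, "ry": 0, "rz": 0}, {"tx": 0, "ty": 0, "tz": 0, "rx": 0, "ry": 0, "rz": 0}]}}

```text
time: 7.45
position: [0.6065, 0.1394, 0.1519]
tool_rot: [0.758, 0.652, -0.001, -0.001]
ft_force: [-1.1, 0.2, 2.1]
grip_width: 0.0136
```

Request:
{"fn": "send_rows", "kwargs": {"deltas": [{"tx": -0.4, "ty": -0.2, "tz": 0, "rx": 0, "ry": 0, "rz": -0.016}, {"tx": -0.8, "ty": -0.4, "tz": 0, "rx": 0, "ry": 0, "rz": -0.032}, {"tx": -1.2, "ty": -0.6, "tz": 0, "rx": 0, "ry": 0, "rz": -0.048}, {"tx": -1.6, "ty": -0.8, "tz": 0, "rx": 0, "ry": 0, "rz": -0.064}, {"tx": -2.1, "ty": -0.95, "tz": 0, "rx": 0, "ry": 0, "rz": -0.08}]}}

```text
time: 7.87
position: [0.5942, 0.1195, 0.1515]
tool_rot: [0.731, 0.683, -0.0, -0.0]
ft_force: [0.2, -0.3, -4.6]
grip_width: 0.0135
```

```bash
python3 - <<'E'
from h import *
print(robot.get_obs()['moment'])
togo(.5919,.0802,.152,86)
c=cam('scene');W=c['W'];np.savez('s3',**{k:c[k] for k in('color','z_map','intrinsics','W')})
im=c['color'][150:270,260:440,::-1];cv2.imwrite('pics/s3.png',cv2.resize(im,None,fx=4,fy=4,interpolation=cv2.INTER_CUBIC))
togo(.5919,.0802,.152,86)
E
```

```text
[-0.00490876 -0.02591429  0.02043941]
t=7.87 pos [0.5942 0.1195 0.1515] F [ 0.2  -0.29 -4.64] w 0.0135
delta cm [-3.93  0.04 -0.05] rot [-0.001  0.     0.001]
t=7.92 pos [0.5936 0.1184 0.1515] F [-0.69 -0.9  -4.17] w 0.0136
delta cm [-3.83  0.09 -0.04] rot [-0.002  0.001  0.002]
```

View pics/s3.png

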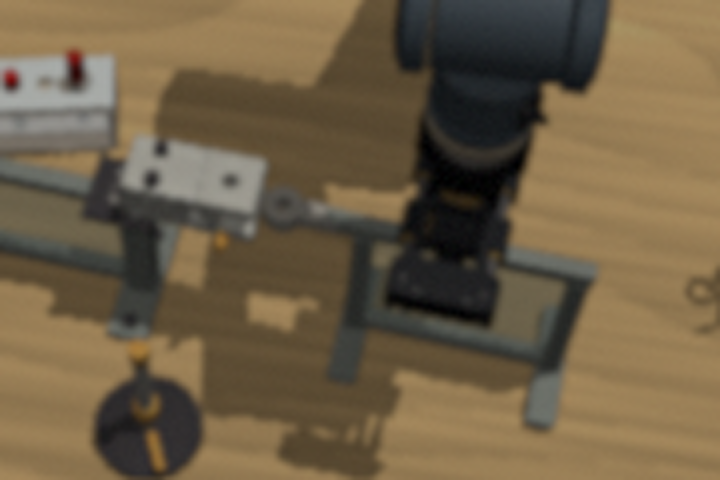

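Request:
{"fn": "send_rows", "kwargs": {"deltas": [{"tx": -0.5, "ty": 0, "tz": 0, "rx": 0, "ry": 0, "rz": 0}, {"tx": -1.0, "ty": 0, "tz": 0, "rx": 0, "ry": 0, "rz": 0}, {"tx": -1.5, "ty": 0, "tz": 0, "rx": 0, "ry": 0, "rz": 0}, {"tx": -2.0, "ty": 0, "tz": 0, "rx": 0, "ry": 0, "rz": 0}, {"tx": -2.0, "ty": 0, "tz": 0, "rx": 0, "ry": 0, "rz": 0}]}}

```text
time: 8.33
position: [0.5931, 0.0987, 0.1518]
tool_rot: [0.732, 0.682, -0.001, 0.0]
ft_force: [0.0, -0.4, -5.4]
grip_width: 0.0137
```

Request:
{"fn": "send_rows", "kwargs": {"deltas": [{"tx": -0.25, "ty": 0, "tz": 0, "rx": 0, "ry": 0, "rz": 0}, {"tx": -0.5, "ty": 0, "tz": 0, "rx": 0, "ry": 0, "rz": 0}, {"tx": -0.5, "ty": 0, "tz": 0, "rx": 0, "ry": 0, "rz": 0}]}}

```text
time: 8.58
position: [0.5929, 0.0946, 0.1518]
tool_rot: [0.731, 0.682, -0.0, 0.0]
ft_force: [-0.7, 0.2, -5.2]
grip_width: 0.0134
```

Request:
{"fn": "send_rows", "kwargs": {"deltas": [{"tx": -0.25, "ty": 0, "tz": 0, "rx": 0, "ry": 0, "rz": 0}, {"tx": -0.5, "ty": 0, "tz": 0, "rx": 0, "ry": 0, "rz": 0}, {"tx": -0.5, "ty": 0, "tz": 0, "rx": 0, "ry": 0, "rz": 0}]}}

```text
time: 8.83
position: [0.5926, 0.0896, 0.1519]
tool_rot: [0.731, 0.682, -0.0, 0.0]
ft_force: [-0.6, -0.1, -6.3]
grip_width: 0.0139
```

```bash
python3 - <<'E'
from h import *
print(robot.get_obs()['moment'])
togo(.5919,.0802,.152,86)
E
```

```text
[-0.12729096  0.03864265  0.01414071]
t=8.83 pos [0.5926 0.0896 0.1519] F [-0.6  -0.13 -6.35] w 0.0139
delta cm [-0.95 -0.   -0.01] rot [ 0.  0. -0.]
```

Request:
{"fn": "send_rows", "kwargs": {"deltas": [{"tx": -0.15, "ty": 0, "tz": 0, "rx": 0, "ry": 0, "rz": 0}, {"tx": -0.3, "ty": 0, "tz": 0, "rx": 0, "ry": 0, "rz": 0}, {"tx": -0.3, "ty": 0, "tz": 0, "rx": 0, "ry": 0, "rz": 0}]}}

```text
time: 9.08
position: [0.5924, 0.0868, 0.1519]
tool_rot: [0.731, 0.682, -0.0, 0.0]
ft_force: [0.1, -0.6, -6.2]
grip_width: 0.0138
```

Request:
{"fn": "send_rows", "kwargs": {"deltas": [{"tx": -0.1, "ty": 0, "tz": 0, "rx": 0, "ry": 0, "rz": 0}, {"tx": -0.2, "ty": 0, "tz": 0, "rx": 0, "ry": 0, "rz": 0}, {"tx": -0.2, "ty": 0, "tz": 0, "rx": 0, "ry": 0, "rz": 0}]}}

```text
time: 9.33
position: [0.5922, 0.0849, 0.1519]
tool_rot: [0.731, 0.682, -0.0, 0.0]
ft_force: [-0.2, 0.7, -5.9]
grip_width: 0.014
```

Request:
{"fn": "send_rows", "kwargs": {"deltas": [{"tx": -0.1, "ty": 0, "tz": 0, "rx": 0, "ry": 0, "rz": 0}, {"tx": -0.2, "ty": 0, "tz": 0, "rx": 0, "ry": 0, "rz": 0}, {"tx": -0.2, "ty": 0, "tz": 0, "rx": 0, "ry": 0, "rz": 0}]}}

```text
time: 9.58
position: [0.5921, 0.0829, 0.152]
tool_rot: [0.731, 0.682, -0.0, 0.0]
ft_force: [0.6, -0.1, -5.7]
grip_width: 0.0136
```

```bash
python3 - <<'E'
from h import *
print(robot.get_obs()['moment'])
togo(.5919,.0802,.152,86)
E
```

```text
[-0.15013759 -0.03503449  0.00809201]
t=9.58 pos [0.5921 0.0829 0.152 ] F [ 0.63 -0.1  -5.71] w 0.0136
delta cm [-0.27 -0.   -0.  ] rot [-0.  0. -0.]
```

Request:
{"fn": "send_rows", "kwargs": {"deltas": [{"tx": -0.1, "ty": 0, "tz": 0, "rx": 0, "ry": 0, "rz": 0}, {"tx": -0.15, "ty": 0, "tz": 0, "rx": 0, "ry": 0, "rz": 0}, {"tx": -0.15, "ty": 0, "tz": 0, "rx": 0, "ry": 0, "rz": 0}]}}

```text
time: 9.83
position: [0.5919, 0.0815, 0.1519]
tool_rot: [0.731, 0.682, -0.0, -0.0]
ft_force: [-0.4, 0.3, -6.6]
grip_width: 0.0134
```

Request:
{"fn": "send_rows", "kwargs": {"deltas": [{"tx": -0.05, "ty": 0, "tz": 0, "rx": 0, "ry": 0, "rz": 0}, {"tx": -0.1, "ty": 0, "tz": 0, "rx": 0, "ry": 0, "rz": 0}, {"tx": -0.1, "ty": 0, "tz": 0, "rx": 0, "ry": 0, "rz": 0}]}}

```text
time: 10.08
position: [0.5916, 0.0809, 0.1518]
tool_rot: [0.732, 0.682, -0.0, -0.0]
ft_force: [-1.2, 1.3, -6.0]
grip_width: 0.0139
```

```bash
python3 - <<'E'
from h import *
print(robot.get_obs()['moment'])
togo(.5919,.0802,.152,86)
E
```

```text
[ 0.12945946  0.17057006 -0.11765322]
t=10.08 pos [0.5916 0.0809 0.1518] F [-1.18  1.27 -6.01] w 0.0139
delta cm [-0.07  0.04 -0.02] rot [-0.001 -0.001 -0.001]
```

Request:
{"fn": "send_rows", "kwargs": {"deltas": [{"tx": -0.03, "ty": -0.05, "tz": 0, "rx": 0, "ry": 0, "rz": 0}, {"tx": -0.05, "ty": -0.05, "tz": 0, "rx": 0, "ry": 0, "rz": 0}, {"tx": -0.05, "ty": -0.05, "tz": 0, "rx": 0, "ry": 0, "rz": 0}]}}

```text
time: 10.33
position: [0.5911, 0.0804, 0.1519]
tool_rot: [0.731, 0.682, -0.0, -0.0]
ft_force: [-0.6, 2.0, -6.9]
grip_width: 0.0138
```

Request:
{"fn": "send_rows", "kwargs": {"deltas": [{"tx": -0.05, "ty": 0, "tz": 0, "rx": 0, "ry": 0, "rz": 0}, {"tx": -0.05, "ty": 0, "tz": 0, "rx": 0, "ry": 0, "rz": 0}, {"tx": -0.05, "ty": 0, "tz": 0, "rx": 0, "ry": 0, "rz": 0}]}}

```text
time: 10.58
position: [0.591, 0.08, 0.1519]
tool_rot: [0.732, 0.682, -0.0, -0.0]
ft_force: [-2.1, 3.4, -6.5]
grip_width: 0.0141
```

```bash
python3 - <<'E'
from h import *
print(robot.get_obs()['moment'])
togo(.5919,.0802,.152,86)
E
```

```text
[ 0.34036657  0.22645871 -0.17610318]
t=10.58 pos [0.591  0.08   0.1519] F [-2.12  3.42 -6.54] w 0.0141
delta cm [ 0.03  0.08 -0.01] rot [-0.001 -0.001 -0.001]
```

Request:
{"fn": "send_rows", "kwargs": {"deltas": [{"tx": 0, "ty": -0.05, "tz": 0, "rx": 0, "ry": 0, "rz": 0}, {"tx": 0, "ty": -0.1, "tz": 0, "rx": 0, "ry": 0, "rz": 0}, {"tx": 0, "ty": -0.1, "tz": 0, "rx": 0, "ry": 0, "rz": 0}]}}

```text
time: 10.83
position: [0.5903, 0.0796, 0.1519]
tool_rot: [0.731, 0.682, -0.0, 0.0]
ft_force: [-1.1, 3.1, -6.3]
grip_width: 0.0134
```

Request:
{"fn": "send_rows", "kwargs": {"deltas": [{"tx": -0.03, "ty": 0, "tz": 0, "rx": 0, "ry": 0, "rz": 0}, {"tx": -0.06, "ty": 0, "tz": 0, "rx": 0, "ry": 0, "rz": 0}, {"tx": -0.06, "ty": 0, "tz": 0, "rx": 0, "ry": 0, "rz": 0}]}}

```text
time: 11.08
position: [0.5904, 0.0795, 0.152]
tool_rot: [0.731, 0.682, 0.0, -0.0]
ft_force: [-1.5, 3.8, -6.6]
grip_width: 0.0137
```

```bash
python3 - <<'E'
from h import *
print(robot.get_obs()['moment'])
togo(.5919,.0802,.152,86)
E
```

```text
[ 0.63594952  0.1834945  -0.10776605]
t=11.08 pos [0.5904 0.0795 0.152 ] F [-1.52  3.82 -6.64] w 0.0137
delta cm [ 0.08  0.15 -0.  ] rot [ 0.    -0.001 -0.   ]
```

Request:
{"fn": "send_rows", "kwargs": {"deltas": [{"tx": 0, "ty": -0.05, "tz": 0, "rx": 0, "ry": 0, "rz": 0}, {"tx": 0, "ty": -0.1, "tz": 0, "rx": 0, "ry": 0, "rz": 0}, {"tx": 0, "ty": -0.1, "tz": 0, "rx": 0, "ry": 0, "rz": 0}]}}

```text
time: 11.33
position: [0.5897, 0.0795, 0.1521]
tool_rot: [0.731, 0.682, 0.001, 0.0]
ft_force: [-0.8, 6.1, -6.4]
grip_width: 0.0137
```

Request:
{"fn": "send_rows", "kwargs": {"deltas": [{"tx": -0.04, "ty": 0, "tz": 0, "rx": 0, "ry": 0, "rz": 0}, {"tx": -0.08, "ty": 0, "tz": 0, "rx": 0, "ry": 0, "rz": 0}, {"tx": -0.08, "ty": 0, "tz": 0, "rx": 0, "ry": 0, "rz": 0}]}}

```text
time: 11.58
position: [0.5898, 0.0794, 0.1521]
tool_rot: [0.732, 0.682, 0.001, -0.0]
ft_force: [-0.2, 7.5, -6.4]
grip_width: 0.0138
```

```bash
python3 - <<'E'
from h import *
print(robot.get_obs()['moment'])
togo(.5919,.0802,.152,86)
E
```

```text
[ 1.06894041  0.03171426 -0.04555455]
t=11.58 pos [0.5898 0.0794 0.1521] F [-0.22  7.53 -6.38] w 0.0138
delta cm [0.09 0.21 0.01] rot [ 0.001 -0.002 -0.   ]
```

Request:
{"fn": "send_rows", "kwargs": {"deltas": [{"tx": 0.05, "ty": 0, "tz": 0.03, "rx": 0, "ry": 0, "rz": 0}, {"tx": 0.05, "ty": 0, "tz": 0.06, "rx": 0, "ry": 0, "rz": 0}, {"tx": 0.05, "ty": 0, "tz": 0.06, "rx": 0, "ry": 0, "rz": 0}]}}

```text
time: 11.83
position: [0.5898, 0.0795, 0.1518]
tool_rot: [0.731, 0.682, 0.001, 0.0]
ft_force: [-0.7, 6.3, -5.5]
grip_width: 0.0136
```

Request:
{"fn": "send_rows", "kwargs": {"deltas": [{"tx": 0, "ty": 0, "tz": 0.05, "rx": 0, "ry": 0, "rz": 0}, {"tx": 0, "ty": 0, "tz": 0.05, "rx": 0, "ry": 0, "rz": 0}]}}

```text
time: 12.0
position: [0.5898, 0.0795, 0.1518]
tool_rot: [0.731, 0.682, 0.001, 0.0]
ft_force: [-1.3, 5.1, -1.9]
grip_width: 0.014
```

Request:
{"fn": "send_rows", "kwargs": {"deltas": [{"tx": 0, "ty": 0, "tz": 0.05, "rx": 0, "ry": 0, "rz": 0}, {"tx": 0, "ty": 0, "tz": 0.05, "rx": 0, "ry": 0, "rz": 0}]}}

```text
time: 12.17
position: [0.5898, 0.0794, 0.1518]
tool_rot: [0.731, 0.682, 0.001, 0.0]
ft_force: [-2.1, 6.4, 0.1]
grip_width: 0.0134
```

```bash
python3 - <<'E'
from h import *
print(robot.get_obs()['moment'])
togo(.5919,.0802,.152,86)
E
```

```text
[ 0.75240958  0.28177659 -0.05018699]
t=12.17 pos [0.5898 0.0794 0.1518] F [-2.09  6.4   0.13] w 0.0134
delta cm [ 0.09  0.2  -0.02] rot [ 0.002 -0.001  0.   ]
```

Request:
{"fn": "send_rows", "kwargs": {"deltas": [{"tx": 0.03, "ty": -0.03, "tz": 0, "rx": 0, "ry": 0, "rz": 0}, {"tx": 0.03, "ty": -0.03, "tz": 0, "rx": 0, "ry": 0, "rz": 0}, {"tx": 0.03, "ty": -0.03, "tz": 0, "rx": 0, "ry": 0, "rz": 0}]}}

```text
time: 12.42
position: [0.5898, 0.0795, 0.1517]
tool_rot: [0.731, 0.682, 0.001, 0.001]
ft_force: [-1.5, 5.7, 1.1]
grip_width: 0.0139
```

Request:
{"fn": "send_rows", "kwargs": {"deltas": [{"tx": 0, "ty": 0, "tz": 0, "rx": 0, "ry": 0, "rz": 0}, {"tx": 0, "ty": 0, "tz": 0, "rx": 0, "ry": 0, "rz": 0}, {"tx": 0, "ty": 0, "tz": 0, "rx": 0, "ry": 0, "rz": 0}, {"tx": 0, "ty": 0, "tz": 0, "rx": 0, "ry": 0, "rz": 0}], "claw": 5}}

```text
time: 12.75
position: [0.5899, 0.0783, 0.151]
tool_rot: [0.731, 0.682, 0.0, 0.001]
ft_force: [0.6, -0.1, -0.6]
grip_width: 0.0332
```

Request:
{"fn": "send_rows", "kwargs": {"deltas": [{"tx": 0, "ty": 0, "tz": -4, "rx": 0, "ry": 0, "rz": 0}, {"tx": 0, "ty": 0, "tz": -8, "rx": 0, "ry": 0, "rz": 0}, {"tx": 0, "ty": 0, "tz": -12, "rx": 0, "ry": 0, "rz": 0}]}}

```text
time: 13.0
position: [0.5887, 0.0786, 0.2711]
tool_rot: [0.732, 0.682, -0.001, -0.0]
ft_force: [0.7, 0.2, 0.2]
grip_width: 0.0478
```

```bash
python3 - <<'E'
from h import *
togo(.50,-.11,.36,86)
E
```

```text
t=13.00 pos [0.5887 0.0786 0.2711] F [0.71 0.23 0.23] w 0.0478
delta cm [-19.44  -7.54  -8.86] rot [-0.002  0.001 -0.001]
```

```bash
python3 - <<'E'
from h import *
togo(.575,-.124,.33,86)
E
```

```text
t=13.00 pos [0.5887 0.0786 0.2711] F [0.71 0.23 0.23] w 0.0478
delta cm [-20.31   0.05  -5.87] rot [-0.002  0.001 -0.001]
```

Request:
{"fn": "send_rows", "kwargs": {"deltas": [{"tx": -20.3, "ty": 0, "tz": -5.9, "rx": 0, "ry": 0, "rz": 0}, {"tx": -20.3, "ty": 0, "tz": -5.9, "rx": 0, "ry": 0, "rz": 0}, {"tx": -20.3, "ty": 0, "tz": -5.9, "rx": 0, "ry": 0, "rz": 0}, {"tx": -20.3, "ty": 0, "tz": -5.9, "rx": 0, "ry": 0, "rz": 0}, {"tx": -20.3, "ty": 0, "tz": -5.9, "rx": 0, "ry": 0, "rz": 0}], "claw": 8}}

```text
time: 13.42
position: [0.5746, -0.1226, 0.3295]
tool_rot: [0.731, 0.682, -0.0, 0.001]
ft_force: [0.4, -0.1, -0.6]
grip_width: 0.075
```

Request:
{"fn": "send_rows", "kwargs": {"deltas": [{"tx": -0.2, "ty": 0, "tz": 0, "rx": 0, "ry": 0, "rz": 0}, {"tx": -0.2, "ty": 0, "tz": 0, "rx": 0, "ry": 0, "rz": 0}, {"tx": -0.2, "ty": 0, "tz": 0, "rx": 0, "ry": 0, "rz": 0}]}}

```text
time: 13.67
position: [0.5745, -0.1225, 0.3282]
tool_rot: [0.732, 0.681, -0.0, -0.0]
ft_force: [0.7, 0.1, -0.1]
grip_width: 0.0795
```

```bash
python3 - <<'E'
from h import *
togo(.575,-.124,.33,86)
c=cam('wrist');save(c,'w3.png');np.savez('w3',**{k:c[k] for k in('color','z_map','intrinsics','W')})
im=c['color'][:,:,::-1]
print(proj(c,[.581,-.0488,.192]))
cv2.imwrite('pics/w3c.png',cv2.resize(im[55:175,270:370],None,fx=5,fy=5,interpolation=cv2.INTER_CUBIC))
for l in ['pin_grip','pin_seat','holder_mid']:
  for e in robot.tip_of(l,'wrist')[:2]: print(l,e['xy'],round(e['p'],2),at_depth(c,e['xy']))
E
```

```text
t=13.67 pos [ 0.5745 -0.1225  0.3282] F [ 0.72  0.13 -0.09] w 0.0795
delta cm [-0.15  0.06 -0.18] rot [-0.001 -0.001 -0.001]
[318.327817   121.98324846]
pin_grip [228.7, 233.7] 0.45 [ 0.4390006  -0.19654521  0.10658689]
pin_seat [234.0, 226.1] 0.63 [ 0.4383714  -0.19597723  0.07694812]
holder_mid [255.8, 293.3] 0.57 [ 0.46174019 -0.30643668  0.09476506]
```

View pics/w3.png

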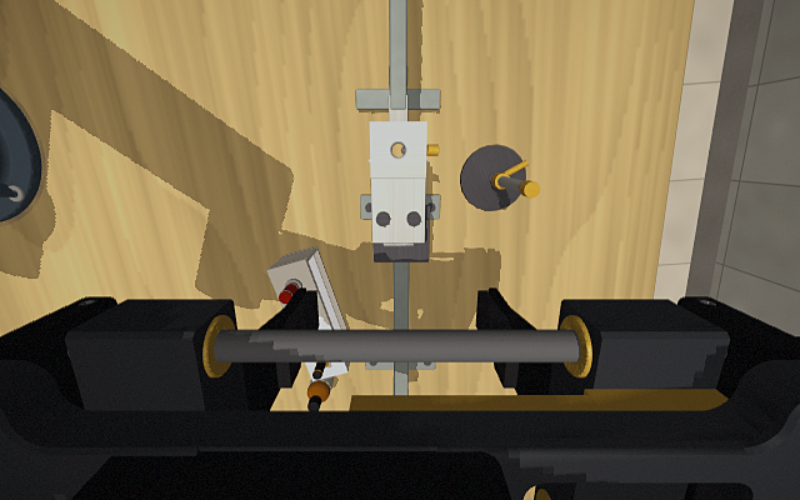

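View pics/w3c.png

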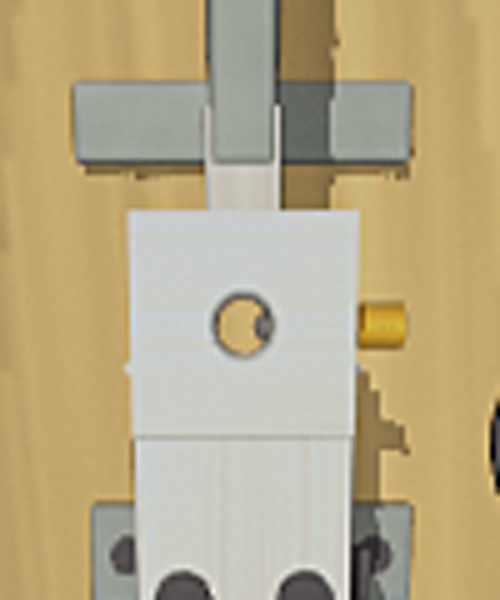

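```bash
python3 - <<'E'
from h import *
c=dict(np.load('w3.npz'))
print('hole',at_z(c,(318.2,119.6),.192))
togo(.44,-.275,.25,86)
E
```

```text
hole [ 0.58103793 -0.04646677  0.192     ]
t=13.87 pos [ 0.5747 -0.1207  0.3279] F [-0.33 -0.17  0.45] w 0.0797
delta cm [-16.31 -12.38   7.8 ] rot [-0.001 -0.001  0.002]
```

Request:
{"fn": "send_rows", "kwargs": {"deltas": [{"tx": -16.3, "ty": -12.4, "tz": 7.8, "rx": 0, "ry": 0, "rz": 0}, {"tx": -16.3, "ty": -12.4, "tz": 7.8, "rx": 0, "ry": 0, "rz": 0}, {"tx": -16.3, "ty": -12.4, "tz": 7.8, "rx": 0, "ry": 0, "rz": 0}, {"tx": -16.3, "ty": -12.4, "tz": 7.8, "rx": 0, "ry": 0, "rz": 0}, {"tx": -16.3, "ty": -12.4, "tz": 7.8, "rx": 0, "ry": 0, "rz": 0}]}}

```text
time: 14.28
position: [0.4458, -0.2683, 0.2537]
tool_rot: [0.73, 0.683, -0.0, 0.0]
ft_force: [0.4, -0.8, -0.6]
grip_width: 0.0799
```

Request:
{"fn": "send_rows", "kwargs": {"deltas": [{"tx": -0.9, "ty": -0.7, "tz": 0.4, "rx": 0, "ry": 0, "rz": 0}, {"tx": -0.9, "ty": -0.7, "tz": 0.4, "rx": 0, "ry": 0, "rz": 0}, {"tx": -0.9, "ty": -0.7, "tz": 0.4, "rx": 0, "ry": 0, "rz": 0}]}}

```text
time: 14.53
position: [0.4393, -0.2766, 0.2503]
tool_rot: [0.732, 0.682, 0.0, -0.0]
ft_force: [0.2, 0.5, -1.1]
grip_width: 0.0801
```

```bash
python3 - <<'E'
from h import *
togo(.44,-.275,.25,86)
c=cam('wrist');save(c,'w4.png');np.savez('w4',**{k:c[k] for k in('color','z_map','intrinsics','W')})
for l in ['pin_grip','pin_seat']:
  for e in robot.tip_of(l,'wrist')[:1]: print(l,e['xy'],round(e['p'],2),at_depth(c,e['xy']))
o=robot.outline_of('pin_grip','wrist')
for e in o[:2]:
  ys,xs=np.where(e['pixels']);print(e['p'],xs.min(),xs.max(),ys.min(),ys.max())
togo(.44,-.275,.25,86)
E
```

```text
t=14.53 pos [ 0.4393 -0.2766  0.2503] F [ 0.21  0.47 -1.1 ] w 0.0801
delta cm [0.16 0.06 0.03] rot [ 0.    -0.001 -0.001]
pin_grip [308.7, 124.6] 0.65 [ 0.4356574  -0.20477118  0.10704103]
pin_seat [312.1, 123.8] 0.78 [ 0.43927372 -0.20421896  0.10762592]
0.62 302 319 114 132
t=14.73 pos [ 0.4403 -0.2761  0.2511] F [ 0.57  0.32 -0.4 ] w 0.0797
delta cm [ 0.11 -0.04  0.11] rot [0.001 0.001 0.002]
```

View pics/w4.png

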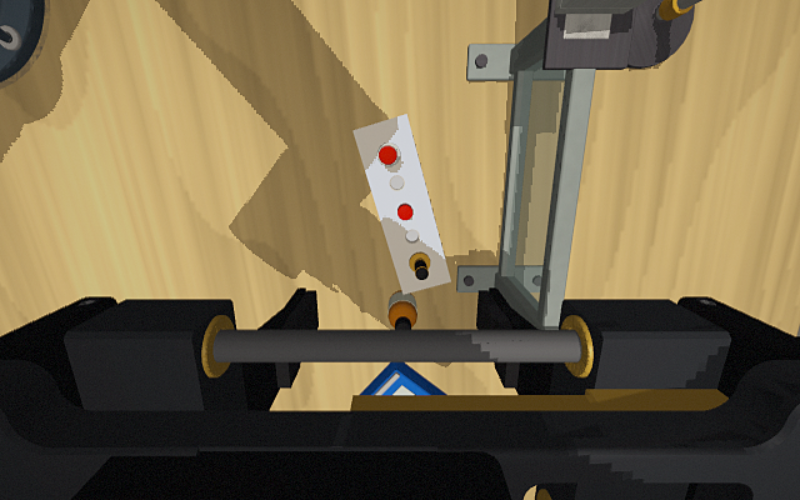

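```bash
python3 - <<'E'
from h import *
c=dict(np.load('w4.npz'));print(at_z(c,(310.4,124),.107))
togo(.438,-.2045,.13,86)
E
```

```text
[ 0.43747537 -0.20429696  0.107     ]
t=14.73 pos [ 0.4403 -0.2761  0.2511] F [ 0.57  0.32 -0.4 ] w 0.0797
delta cm [ 7.14 -0.73 12.1 ] rot [0.001 0.001 0.002]
```

Request:
{"fn": "send_rows", "kwargs": {"deltas": [{"tx": 3.5, "ty": -0.7, "tz": 2, "rx": 0, "ry": 0, "rz": 0}, {"tx": 7.15, "ty": -0.7, "tz": 4, "rx": 0, "ry": 0, "rz": 0}, {"tx": 7.15, "ty": -0.7, "tz": 8, "rx": 0, "ry": 0, "rz": 0}, {"tx": 7.15, "ty": -0.7, "tz": 12, "rx": 0, "ry": 0, "rz": 0}, {"tx": 7.15, "ty": -0.7, "tz": 12, "rx": 0, "ry": 0, "rz": 0}]}}

```text
time: 15.15
position: [0.4338, -0.2008, 0.1244]
tool_rot: [0.73, 0.683, -0.001, -0.007]
ft_force: [-1.5, 1.1, -0.2]
grip_width: 0.0799
```

```bash
python3 - <<'E'
from h import *
togo(.438,-.2045,.074,86)
c=cam('wrist');save(c,'w5.png')
togo(.438,-.2045,.074,86)
E
```

```text
t=15.15 pos [ 0.4338 -0.2008  0.1244] F [-1.55  1.14 -0.21] w 0.0799
delta cm [-0.38  0.51  5.03] rot [-0.012 -0.008  0.003]
t=15.20 pos [ 0.4353 -0.2025  0.1275] F [-0.13  0.    0.24] w 0.08
delta cm [-0.21  0.33  5.34] rot [-0.008 -0.005  0.002]
```

View pics/w5.png

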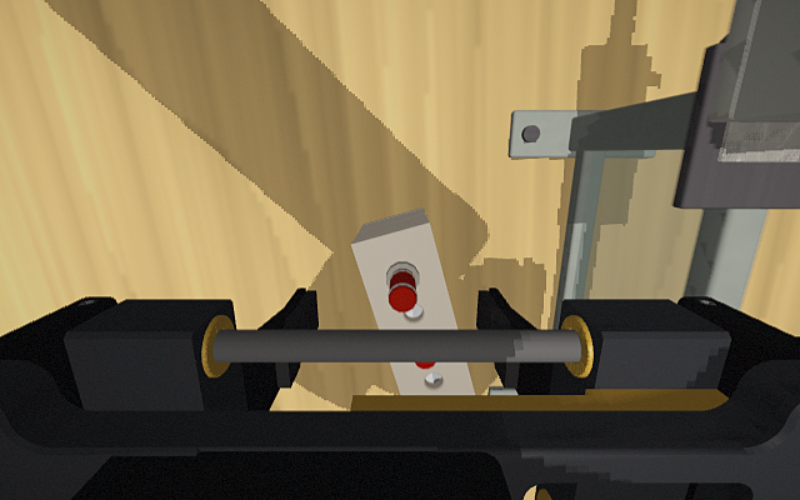

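Request:
{"fn": "send_rows", "kwargs": {"deltas": [{"tx": 0, "ty": 0, "tz": 2, "rx": 0, "ry": 0, "rz": 0}, {"tx": 0, "ty": 0, "tz": 4, "rx": 0, "ry": 0, "rz": 0}, {"tx": 0, "ty": 0, "tz": 5.2, "rx": 0, "ry": 0, "rz": 0}, {"tx": 0, "ty": 0, "tz": 5.4, "rx": 0, "ry": 0, "rz": 0}, {"tx": 0, "ty": 0, "tz": 5.4, "rx": 0, "ry": 0, "rz": 0}], "claw": 5}}

```text
time: 15.62
position: [0.4383, -0.2062, 0.078]
tool_rot: [0.731, 0.682, 0.0, 0.002]
ft_force: [-0.2, 0.0, -0.6]
grip_width: 0.0554
```

```bash
python3 - <<'E'
from h import *
togo(.438,-.2045,.074,86)
E
```

```text
t=15.62 pos [ 0.4383 -0.2062  0.078 ] F [-0.2   0.01 -0.55] w 0.0554
delta cm [ 0.17 -0.04  0.4 ] rot [0.003 0.002 0.   ]
```

Request:
{"fn": "send_rows", "kwargs": {"deltas": [{"tx": 0.1, "ty": 0, "tz": 0.25, "rx": 0, "ry": 0, "rz": 0}, {"tx": 0.1, "ty": 0, "tz": 0.25, "rx": 0, "ry": 0, "rz": 0}, {"tx": 0.1, "ty": 0, "tz": 0.25, "rx": 0, "ry": 0, "rz": 0}, {"tx": 0.1, "ty": 0, "tz": 0.25, "rx": 0, "ry": 0, "rz": 0}, {"tx": 0.1, "ty": 0, "tz": 0.25, "rx": 0, "ry": 0, "rz": 0}], "claw": 1.0, "squeeze": 25}}

```text
time: 16.03
position: [0.4372, -0.2046, 0.0744]
tool_rot: [0.731, 0.682, 0.0, 0.001]
ft_force: [0.3, -0.3, -0.2]
grip_width: 0.0245
```

Request:
{"fn": "send_rows", "kwargs": {"deltas": [{"tx": 0, "ty": 0, "tz": 0, "rx": 0, "ry": 0, "rz": 0}, {"tx": 0, "ty": 0, "tz": 0, "rx": 0, "ry": 0, "rz": 0}, {"tx": 0, "ty": 0, "tz": 0, "rx": 0, "ry": 0, "rz": 0}, {"tx": 0, "ty": 0, "tz": 0, "rx": 0, "ry": 0, "rz": 0}]}}

```text
time: 16.37
position: [0.4369, -0.2044, 0.074]
tool_rot: [0.731, 0.682, -0.0, 0.0]
ft_force: [-1.0, 0.2, 4.0]
grip_width: 0.015
```

```bash
python3 - <<'E'
from h import *
togo(.438,-.2045,.074,86)
E
```

```text
t=16.37 pos [ 0.4369 -0.2044  0.074 ] F [-1.01  0.23  4.05] w 0.015
delta cm [0.   0.11 0.  ] rot [ 0.  0. -0.]
```

Request:
{"fn": "send_rows", "kwargs": {"deltas": [{"tx": 0, "ty": 0, "tz": -2, "rx": 0, "ry": 0, "rz": 0}, {"tx": 0, "ty": 0, "tz": -5, "rx": 0, "ry": 0, "rz": 0}, {"tx": 0, "ty": 0, "tz": -9, "rx": 0, "ry": 0, "rz": 0}, {"tx": 0, "ty": 0, "tz": -13, "rx": 0, "ry": 0, "rz": 0}, {"tx": 0, "ty": 0, "tz": -17, "rx": 0, "ry": 0, "rz": 0}]}}

```text
time: 16.78
position: [0.4362, -0.2038, 0.2451]
tool_rot: [0.731, 0.682, -0.0, -0.001]
ft_force: [0.8, -1.2, -0.0]
grip_width: 0.0154
```

```bash
python3 - <<'E'
from h import *
togo(.5805,-.0475,.275,86)
E
```

```text
t=16.78 pos [ 0.4362 -0.2038  0.2451] F [ 0.83 -1.21 -0.03] w 0.0154
delta cm [16.61 13.29 -3.  ] rot [-0.001 -0.001 -0.   ]
```

Request:
{"fn": "send_rows", "kwargs": {"deltas": [{"tx": 1.5, "ty": 1.2, "tz": -3.5, "rx": 0, "ry": 0, "rz": 0}, {"tx": 16.6, "ty": 13.3, "tz": -3.5, "rx": 0, "ry": 0, "rz": 0}, {"tx": 16.6, "ty": 13.3, "tz": -3.5, "rx": 0, "ry": 0, "rz": 0}, {"tx": 16.6, "ty": 13.3, "tz": -3.5, "rx": 0, "ry": 0, "rz": 0}, {"tx": 16.6, "ty": 13.3, "tz": -3.5, "rx": 0, "ry": 0, "rz": 0}]}}

```text
time: 17.2
position: [0.5637, -0.0662, 0.2789]
tool_rot: [0.732, 0.682, -0.0, -0.0]
ft_force: [1.4, -1.2, -0.9]
grip_width: 0.0152
```

```bash
python3 - <<'E'
from h import *
togo(.5805,-.0475,.275,86)
E
```

```text
t=17.20 pos [ 0.5637 -0.0662  0.2789] F [ 1.37 -1.23 -0.92] w 0.0152
delta cm [1.99 1.55 0.39] rot [-0.     0.    -0.001]
```

Request:
{"fn": "send_rows", "kwargs": {"deltas": [{"tx": 2, "ty": 1.55, "tz": 0.2, "rx": 0, "ry": 0, "rz": 0}, {"tx": 2, "ty": 1.55, "tz": 0.2, "rx": 0, "ry": 0, "rz": 0}, {"tx": 2, "ty": 1.55, "tz": 0.2, "rx": 0, "ry": 0, "rz": 0}, {"tx": 2, "ty": 1.55, "tz": 0.2, "rx": 0, "ry": 0, "rz": 0}]}}

```text
time: 17.53
position: [0.5789, -0.0491, 0.276]
tool_rot: [0.731, 0.682, -0.001, -0.001]
ft_force: [-0.5, 0.1, -0.0]
grip_width: 0.0155
```

```bash
python3 - <<'E'
from h import *
togo(.5805,-.0475,.275,86)
c=cam('wrist');save(c,'w6.png');np.savez('w6',**{k:c[k] for k in('color','z_map','intrinsics','W')})
im=c['color'][:,:,::-1]
cv2.imwrite('pics/w6c.png',cv2.resize(im[150:270,255:385],None,fx=5,fy=5,interpolation=cv2.INTER_CUBIC))
togo(.5805,-.0475,.275,86)
E
```

```text
t=17.53 pos [ 0.5789 -0.0491  0.276 ] F [-0.48  0.11 -0.03] w 0.0155
delta cm [0.17 0.15 0.1 ] rot [-0.002  0.     0.   ]
t=17.58 pos [ 0.5788 -0.0496  0.2763] F [-0.16  0.78  0.17] w 0.0152
delta cm [0.22 0.15 0.13] rot [-0.002  0.    -0.001]
```

View pics/w6.png

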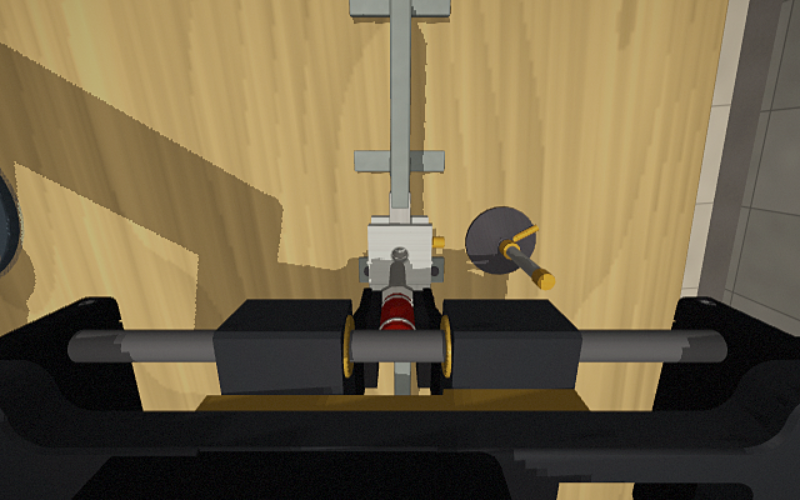

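View pics/w6c.png

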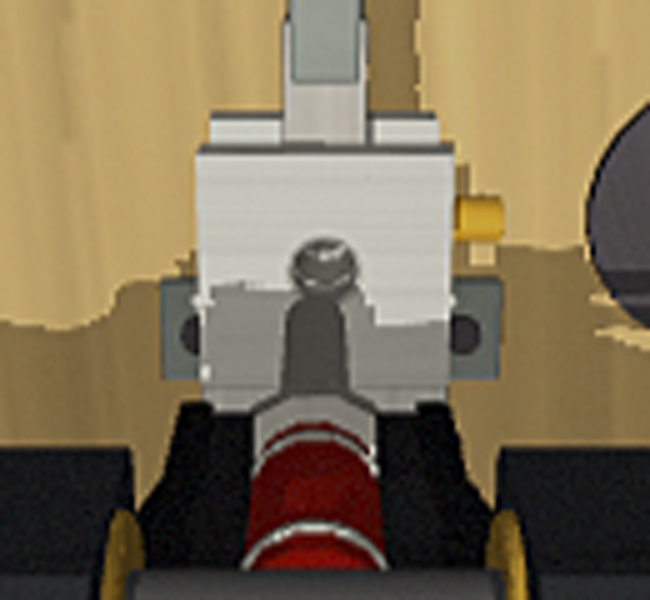

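```bash
python3 - <<'E'
from h import *
c=dict(np.load('w6.npz'))
u=lambda x,y:((x+.5)/5-.5+255,(y+.5)/5-.5+150)
print('hole',at_z(c,u(324,266),.192))
for z in(.208,.210,.212):print('tip',z,at_z(c,u(316,303),z))
for p in [(285,360),(347,360),(316,360)]:print('shank',at_depth(c,u(*p)))
print('pin depth',[ (v,at_depth(c,u(316,v))) for v in (310,330,350,370,385,400)])
print('collar',[at_depth(c,u(x,425)) for x in(260,316,370)])
# projected tool axis
for dz in(-.066,-.006): 
  for off in (0,):
    p=proj(c,[.5789,-.0491,.276+dz]);print(dz,p,(p-[255,150])*5)
E
```

```text
hole [ 0.58105099 -0.04581428  0.192     ]
tip 0.208 [ 0.57949668 -0.04764355  0.208     ]
tip 0.21 [ 0.57954628 -0.04700458  0.21      ]
tip 0.212 [ 0.57959587 -0.04636561  0.212     ]
shank [ 0.57514416 -0.0452767   0.24200459]
shank [ 0.58425619 -0.04796627  0.23640776]
shank [ 0.57986525 -0.04362433  0.24741926]
pin depth [(310, array([ 0.57983923, -0.04332905,  0.22514698])), (330, array([ 0.579843  , -0.04354845,  0.23431868])), (350, array([ 0.57986712, -0.04348315,  0.24355358])), (370, array([ 0.57987922, -0.04355492,  0.25170206])), (385, array([ 0.58033889, -0.03770733,  0.27276362])), (400, array([ 0.58025936, -0.03888918,  0.27484548]))]
collar [array([ 0.57309481, -0.0415023 ,  0.27540215]), array([ 0.58013361, -0.04076392,  0.27833955]), array([ 0.58673711, -0.04249348,  0.27531543])]
-0.066 [317.21700737 212.5903842 ] [311.08503686 312.95192101]
-0.006 [316.83783562 241.65700281] [309.18917812 458.28501407]
```

Request:
{"fn": "send_rows", "kwargs": {"deltas": [{"tx": 0.25, "ty": 0.1, "tz": 0.3, "rx": 0, "ry": 0, "rz": 0}, {"tx": 0.25, "ty": 0.1, "tz": 0.8, "rx": 0, "ry": 0, "rz": 0}, {"tx": 0.25, "ty": 0.1, "tz": 1.3, "rx": 0, "ry": 0, "rz": 0}, {"tx": 0.25, "ty": 0.1, "tz": 1.3, "rx": 0, "ry": 0, "rz": 0}, {"tx": 0.25, "ty": 0.1, "tz": 1.3, "rx": 0, "ry": 0, "rz": 0}]}}

```text
time: 18.0
position: [0.5805, -0.0468, 0.2632]
tool_rot: [0.732, 0.682, -0.0, -0.001]
ft_force: [0.0, 0.7, 0.0]
grip_width: 0.0149
```

```bash
python3 - <<'E'
from h import *
togo(.5805,-.0475,.275,86)
c=cam('wrist');np.savez('w7',**{k:c[k] for k in('color','z_map','intrinsics','W')})
im=c['color'][:,:,::-1]
cv2.imwrite('pics/w7c.png',cv2.resize(im[150:270,255:385],None,fx=5,fy=5,interpolation=cv2.INTER_CUBIC))
u=lambda x,y:((x+.5)/5-.5+255,(y+.5)/5-.5+150)
togo(.5805,-.0475,.275,86)
for v in (210,215,220,225,230):print(at_depth(c,(318.6,v)))
E
```

```text
t=18.00 pos [ 0.5805 -0.0468  0.2632] F [0.04 0.73 0.03] w 0.0149
delta cm [-0.07  0.   -1.18] rot [-0.001 -0.    -0.001]
t=18.05 pos [ 0.5808 -0.0468  0.2636] F [ 0.51 -0.52 -1.35] w 0.0149
delta cm [-0.08 -0.03 -1.14] rot [-0.001 -0.    -0.001]
[ 0.58209191 -0.04181148  0.20592436]
[ 0.58205946 -0.04200097  0.21806996]
[ 0.58207354 -0.04152398  0.23086225]
[ 0.58204226 -0.04175086  0.24055222]
[ 0.58235377 -0.03691213  0.26209586]
```

View pics/w7c.png

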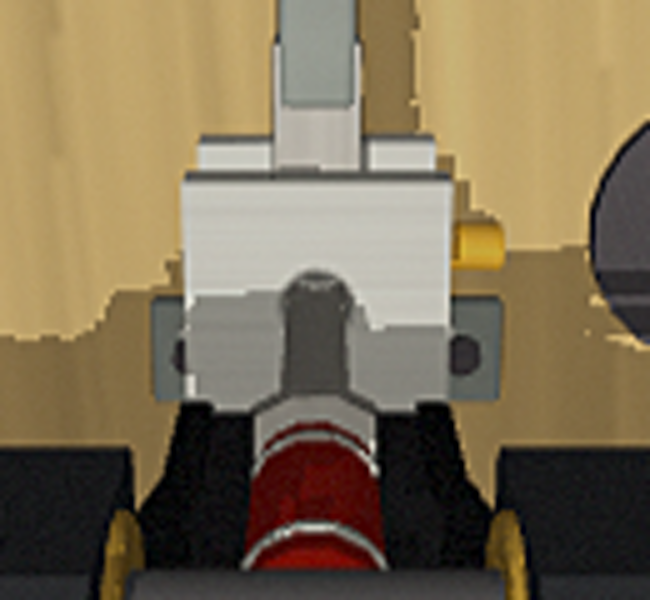

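```bash
python3 - <<'E'
from h import *
c=dict(np.load('w7.npz'))
u=lambda x,y:((x+.5)/5-.5+255,(y+.5)/5-.5+150)
print('hole',at_z(c,u(317,301),.192))
for v in(172,178,200,240):print(at_depth(c,u(240,v)))
for r in (265,270,275):print(r,at_z(c,u(317,r),.192))
E
```

```text
hole [ 0.58129089 -0.04602643  0.192     ]
[ 0.56938466 -0.02393464  0.18425773]
[ 0.56957788 -0.02413133  0.18821861]
[ 0.56953584 -0.02706009  0.19222694]
[ 0.56890956 -0.03413136  0.19202317]
265 [ 0.58175764 -0.03953526  0.192     ]
270 [ 0.58169322 -0.04043113  0.192     ]
275 [ 0.58162868 -0.04132882  0.192     ]
```

Request:
{"fn": "send_rows", "kwargs": {"deltas": [{"tx": 0.05, "ty": -0.03, "tz": 0.4, "rx": 0, "ry": 0, "rz": 0}, {"tx": 0.05, "ty": -0.03, "tz": 0.8, "rx": 0, "ry": 0, "rz": 0}, {"tx": 0.05, "ty": -0.03, "tz": 1.0, "rx": 0, "ry": 0, "rz": 0}, {"tx": 0.05, "ty": -0.03, "tz": 1.0, "rx": 0, "ry": 0, "rz": 0}]}}

```text
time: 18.38
position: [0.5805, -0.0459, 0.2532]
tool_rot: [0.731, 0.682, -0.0, -0.0]
ft_force: [0.5, 0.0, -0.5]
grip_width: 0.0153
```

Request:
{"fn": "send_rows", "kwargs": {"deltas": [{"tx": 0, "ty": 0, "tz": 0.3, "rx": 0, "ry": 0, "rz": 0}, {"tx": 0, "ty": 0, "tz": 0.6, "rx": 0, "ry": 0, "rz": 0}, {"tx": 0, "ty": 0, "tz": 0.6, "rx": 0, "ry": 0, "rz": 0}]}}

```text
time: 18.63
position: [0.5805, -0.0459, 0.2472]
tool_rot: [0.731, 0.682, -0.0, -0.0]
ft_force: [0.4, -0.0, -0.3]
grip_width: 0.015
```

```bash
python3 - <<'E'
from h import *
togo(.5805,-.0475,.198,86);print(robot.get_obs()['moment'])
E
```

```text
t=18.63 pos [ 0.5805 -0.0459  0.2472] F [ 0.41 -0.02 -0.31] w 0.015
delta cm [-0.16  0.02  4.92] rot [-0.001  0.    -0.   ]
[-0.20161921  0.03361721  0.00995515]
```

Request:
{"fn": "send_rows", "kwargs": {"deltas": [{"tx": 0, "ty": 0, "tz": 0.25, "rx": 0, "ry": 0, "rz": 0}, {"tx": 0, "ty": 0, "tz": 0.5, "rx": 0, "ry": 0, "rz": 0}, {"tx": 0, "ty": 0, "tz": 0.5, "rx": 0, "ry": 0, "rz": 0}]}}

```text
time: 18.88
position: [0.5806, -0.0459, 0.2423]
tool_rot: [0.731, 0.682, -0.0, -0.0]
ft_force: [-0.1, -0.2, -1.1]
grip_width: 0.015
```

Request:
{"fn": "send_rows", "kwargs": {"deltas": [{"tx": 0, "ty": 0, "tz": 0.25, "rx": 0, "ry": 0, "rz": 0}, {"tx": 0, "ty": 0, "tz": 0.5, "rx": 0, "ry": 0, "rz": 0}, {"tx": 0, "ty": 0, "tz": 0.5, "rx": 0, "ry": 0, "rz": 0}]}}

```text
time: 19.13
position: [0.5806, -0.046, 0.2373]
tool_rot: [0.731, 0.682, -0.0, -0.0]
ft_force: [1.5, -0.4, -2.0]
grip_width: 0.015
```

Request:
{"fn": "send_rows", "kwargs": {"deltas": [{"tx": 0, "ty": 0, "tz": 0.25, "rx": 0, "ry": 0, "rz": 0}, {"tx": 0, "ty": 0, "tz": 0.5, "rx": 0, "ry": 0, "rz": 0}, {"tx": 0, "ty": 0, "tz": 0.5, "rx": 0, "ry": 0, "rz": 0}]}}

```text
time: 19.38
position: [0.5806, -0.046, 0.2323]
tool_rot: [0.731, 0.682, -0.0, -0.0]
ft_force: [-0.1, -1.0, -1.0]
grip_width: 0.015
```

```bash
python3 - <<'E'
from h import *
togo(.5805,-.0475,.198,86);print(robot.get_obs()['moment'])
E
```

```text
t=19.38 pos [ 0.5806 -0.046   0.2323] F [-0.1  -1.02 -1.01] w 0.015
delta cm [-0.15  0.    3.43] rot [-0.001 -0.    -0.   ]
[-0.2363836   0.05483254  0.06058842]
```

Smooth so far; tip is in the eye. Continue into the lower lug.

Request:
{"fn": "send_rows", "kwargs": {"deltas": [{"tx": 0, "ty": 0, "tz": 0.25, "rx": 0, "ry": 0, "rz": 0}, {"tx": 0, "ty": 0, "tz": 0.5, "rx": 0, "ry": 0, "rz": 0}, {"tx": 0, "ty": 0, "tz": 0.5, "rx": 0, "ry": 0, "rz": 0}]}}

```text
time: 19.63
position: [0.5806, -0.046, 0.2273]
tool_rot: [0.731, 0.682, -0.0, -0.0]
ft_force: [0.0, -0.9, -1.1]
grip_width: 0.0152
```

Request:
{"fn": "send_rows", "kwargs": {"deltas": [{"tx": 0, "ty": 0, "tz": 0.2, "rx": 0, "ry": 0, "rz": 0}, {"tx": 0, "ty": 0, "tz": 0.4, "rx": 0, "ry": 0, "rz": 0}, {"tx": 0, "ty": 0, "tz": 0.4, "rx": 0, "ry": 0, "rz": 0}]}}

```text
time: 19.88
position: [0.5806, -0.046, 0.2234]
tool_rot: [0.731, 0.682, -0.0, -0.0]
ft_force: [-0.3, -0.4, -1.1]
grip_width: 0.0156
```

Request:
{"fn": "send_rows", "kwargs": {"deltas": [{"tx": 0, "ty": 0, "tz": 0.2, "rx": 0, "ry": 0, "rz": 0}, {"tx": 0, "ty": 0, "tz": 0.4, "rx": 0, "ry": 0, "rz": 0}, {"tx": 0, "ty": 0, "tz": 0.4, "rx": 0, "ry": 0, "rz": 0}]}}

```text
time: 20.13
position: [0.5806, -0.046, 0.2195]
tool_rot: [0.731, 0.682, -0.0, -0.0]
ft_force: [-0.7, -1.4, -1.2]
grip_width: 0.0154
```

```bash
python3 - <<'E'
from h import *
togo(.5805,-.0475,.198,86);print(robot.get_obs()['moment'])
E
```

```text
t=20.13 pos [ 0.5806 -0.046   0.2195] F [-0.71 -1.43 -1.24] w 0.0154
delta cm [-0.15  0.    2.15] rot [-0.001 -0.    -0.   ]
[-0.27988369  0.1315372  -0.018495  ]
```

Request:
{"fn": "send_rows", "kwargs": {"deltas": [{"tx": 0, "ty": 0, "tz": 0.2, "rx": 0, "ry": 0, "rz": 0}, {"tx": 0, "ty": 0, "tz": 0.4, "rx": 0, "ry": 0, "rz": 0}, {"tx": 0, "ty": 0, "tz": 0.4, "rx": 0, "ry": 0, "rz": 0}]}}

```text
time: 20.38
position: [0.5805, -0.0461, 0.216]
tool_rot: [0.731, 0.682, -0.0, -0.0]
ft_force: [-1.4, -2.1, 2.7]
grip_width: 0.0152
```

Request:
{"fn": "send_rows", "kwargs": {"deltas": [{"tx": 0, "ty": 0, "tz": 0.2, "rx": 0, "ry": 0, "rz": 0}, {"tx": 0, "ty": 0, "tz": 0.4, "rx": 0, "ry": 0, "rz": 0}, {"tx": 0, "ty": 0, "tz": 0.4, "rx": 0, "ry": 0, "rz": 0}]}}

```text
time: 20.63
position: [0.5803, -0.046, 0.2111]
tool_rot: [0.731, 0.682, -0.0, -0.0]
ft_force: [-1.8, -1.4, 1.1]
grip_width: 0.0152
```

```bash
python3 - <<'E'
from h import *
togo(.5805,-.0475,.198,86);print(robot.get_obs()['moment'])
E
```

```text
t=20.63 pos [ 0.5803 -0.046   0.2111] F [-1.75 -1.38  1.1 ] w 0.0152
delta cm [-0.14  0.03  1.31] rot [-0.001  0.    -0.   ]
[-0.43290805  0.43086073 -0.0359599 ]
```

Request:
{"fn": "send_rows", "kwargs": {"deltas": [{"tx": -0.05, "ty": -0.04, "tz": 0.2, "rx": 0, "ry": 0, "rz": 0}, {"tx": -0.05, "ty": -0.04, "tz": 0.4, "rx": 0, "ry": 0, "rz": 0}, {"tx": -0.05, "ty": -0.04, "tz": 0.4, "rx": 0, "ry": 0, "rz": 0}]}}

```text
time: 20.88
position: [0.5801, -0.0463, 0.2071]
tool_rot: [0.731, 0.682, -0.0, -0.0]
ft_force: [-1.2, -1.0, -0.3]
grip_width: 0.0153
```

Request:
{"fn": "send_rows", "kwargs": {"deltas": [{"tx": 0, "ty": 0, "tz": 0.2, "rx": 0, "ry": 0, "rz": 0}, {"tx": 0, "ty": 0, "tz": 0.4, "rx": 0, "ry": 0, "rz": 0}, {"tx": 0, "ty": 0, "tz": 0.4, "rx": 0, "ry": 0, "rz": 0}]}}

```text
time: 21.13
position: [0.5801, -0.0463, 0.2032]
tool_rot: [0.731, 0.682, -0.0, -0.0]
ft_force: [-1.2, -1.6, -1.3]
grip_width: 0.0151
```

Request:
{"fn": "send_rows", "kwargs": {"deltas": [{"tx": 0, "ty": 0, "tz": 0.15, "rx": 0, "ry": 0, "rz": 0}, {"tx": 0, "ty": 0, "tz": 0.3, "rx": 0, "ry": 0, "rz": 0}, {"tx": 0, "ty": 0, "tz": 0.3, "rx": 0, "ry": 0, "rz": 0}]}}

```text
time: 21.38
position: [0.5801, -0.0464, 0.2004]
tool_rot: [0.731, 0.682, -0.0, -0.0]
ft_force: [-1.1, -1.4, -1.3]
grip_width: 0.0153
```

```bash
python3 - <<'E'
from h import *
togo(.5805,-.0475,.198,86);print(robot.get_obs()['moment'])
E
```

```text
t=21.38 pos [ 0.5801 -0.0464  0.2004] F [-1.1  -1.38 -1.31] w 0.0153
delta cm [-0.11  0.04  0.24] rot [-0.001 -0.    -0.   ]
[-0.38169089  0.44229766  0.02138756]
```

```bash
python3 - <<'E'
from h import *
c=cam('wrist');np.savez('w8',**{k:c[k] for k in('color','z_map','intrinsics','W')})
im=c['color'][:,:,::-1]
a=cv2.resize(im[150:270,255:385],None,fx=4,fy=4,interpolation=cv2.INTER_CUBIC)
s=cam('side');b=s['color'][140:240,280:380,::-1];b=cv2.resize(b,(480,480),interpolation=cv2.INTER_CUBIC)
cv2.imwrite('pics/w8c.png',a);cv2.imwrite('pics/w8s.png',b)
E
```

```text
(no output)
```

View pics/w8c.png

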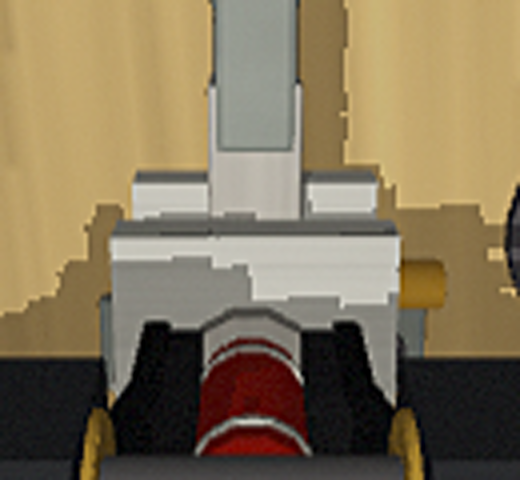

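View pics/w8s.png

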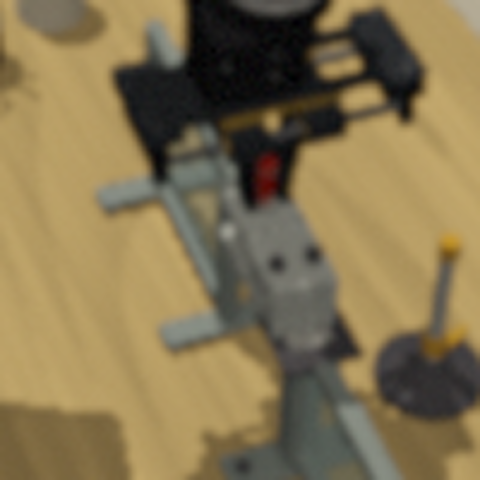

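Request:
{"fn": "send_rows", "kwargs": {"deltas": [{"tx": 0, "ty": 0, "tz": 0.1, "rx": 0, "ry": 0, "rz": 0}, {"tx": 0, "ty": 0, "tz": 0.15, "rx": 0, "ry": 0, "rz": 0}, {"tx": 0, "ty": 0, "tz": 0.15, "rx": 0, "ry": 0, "rz": 0}]}}

```text
time: 21.73
position: [0.5802, -0.0464, 0.1993]
tool_rot: [0.731, 0.682, -0.0, -0.0]
ft_force: [-2.7, -0.6, 0.7]
grip_width: 0.0151
```

Request:
{"fn": "send_rows", "kwargs": {"deltas": [{"tx": 0, "ty": 0, "tz": 0.05, "rx": 0, "ry": 0, "rz": 0}, {"tx": 0, "ty": 0, "tz": 0.1, "rx": 0, "ry": 0, "rz": 0}, {"tx": 0, "ty": 0, "tz": 0.1, "rx": 0, "ry": 0, "rz": 0}]}}

```text
time: 21.98
position: [0.5802, -0.0464, 0.1983]
tool_rot: [0.731, 0.682, -0.0, -0.0]
ft_force: [-2.6, -1.0, 1.7]
grip_width: 0.0154
```

Request:
{"fn": "send_rows", "kwargs": {"deltas": [{"tx": 0, "ty": 0, "tz": 0.05, "rx": 0, "ry": 0, "rz": 0}, {"tx": 0, "ty": 0, "tz": 0.05, "rx": 0, "ry": 0, "rz": 0}, {"tx": 0, "ty": 0, "tz": 0.05, "rx": 0, "ry": 0, "rz": 0}]}}

```text
time: 22.23
position: [0.5803, -0.0464, 0.198]
tool_rot: [0.731, 0.682, 0.0, -0.0]
ft_force: [-2.7, -1.0, 3.0]
grip_width: 0.0153
```

```bash
python3 - <<'E'
from h import *
togo(.5805,-.0475,.198,86);print(robot.get_obs()['moment'])
E
```

```text
t=22.23 pos [ 0.5803 -0.0464  0.198 ] F [-2.74 -1.01  3.01] w 0.0153
delta cm [-0.11  0.03  0.  ] rot [ 0. -0. -0.]
[-2.43837441e-01  7.85279503e-01 -4.56453442e-04]
```

Request:
{"fn": "send_rows", "kwargs": {"deltas": [{"tx": 0, "ty": -0.03, "tz": 0.05, "rx": 0, "ry": 0, "rz": 0}, {"tx": 0, "ty": -0.03, "tz": 0.1, "rx": 0, "ry": 0, "rz": 0}, {"tx": 0, "ty": -0.03, "tz": 0.1, "rx": 0, "ry": 0, "rz": 0}]}}

```text
time: 22.48
position: [0.5803, -0.0464, 0.1979]
tool_rot: [0.731, 0.682, 0.0, 0.0]
ft_force: [-5.4, 0.5, 7.8]
grip_width: 0.0152
```

Request:
{"fn": "send_rows", "kwargs": {"deltas": [{"tx": 0, "ty": 0, "tz": 0.05, "rx": 0, "ry": 0, "rz": 0}, {"tx": 0, "ty": 0, "tz": 0.1, "rx": 0, "ry": 0, "rz": 0}, {"tx": 0, "ty": 0, "tz": 0.1, "rx": 0, "ry": 0, "rz": 0}]}}

```text
time: 22.73
position: [0.5804, -0.0464, 0.1978]
tool_rot: [0.731, 0.682, 0.0, 0.001]
ft_force: [-5.6, 0.2, 12.6]
grip_width: 0.0155
```

```bash
python3 - <<'E'
from h import *
togo(.5805,-.0475,.198,86);print(robot.get_obs()['moment'])
E
```

```text
t=22.73 pos [ 0.5804 -0.0464  0.1978] F [-5.56  0.2  12.57] w 0.0155
delta cm [-0.11  0.02 -0.02] rot [ 0.002  0.    -0.   ]
[-0.04140268  1.16427468  0.00955481]
```

Request:
{"fn": "send_rows", "kwargs": {"deltas": [{"tx": 0, "ty": 0, "tz": -0.12, "rx": 0, "ry": 0, "rz": 0}, {"tx": 0, "ty": 0, "tz": -0.12, "rx": 0, "ry": 0, "rz": 0}]}}

```text
time: 22.9
position: [0.5804, -0.0464, 0.1979]
tool_rot: [0.731, 0.682, 0.0, 0.001]
ft_force: [-4.8, 0.9, 7.9]
grip_width: 0.0154
```

Request:
{"fn": "send_rows", "kwargs": {"deltas": [{"tx": 0, "ty": 0, "tz": 0, "rx": 0, "ry": 0, "rz": 0}, {"tx": 0, "ty": 0, "tz": 0, "rx": 0, "ry": 0, "rz": 0}, {"tx": 0, "ty": 0, "tz": 0, "rx": 0, "ry": 0, "rz": 0}, {"tx": 0, "ty": 0, "tz": 0, "rx": 0, "ry": 0, "rz": 0}, {"tx": 0, "ty": 0, "tz": 0, "rx": 0, "ry": 0, "rz": 0}], "claw": 5}}

```text
time: 23.32
position: [0.5801, -0.0463, 0.1965]
tool_rot: [0.731, 0.682, -0.0, -0.0]
ft_force: [0.1, 0.7, -0.3]
grip_width: 0.0409
```

Request:
{"fn": "send_rows", "kwargs": {"deltas": [{"tx": 0, "ty": 0, "tz": -3, "rx": 0, "ry": 0, "rz": 0}, {"tx": 0, "ty": 0, "tz": -7, "rx": 0, "ry": 0, "rz": 0}, {"tx": -3, "ty": 0, "tz": -10, "rx": 0, "ry": 0, "rz": 0}, {"tx": -6, "ty": 0, "tz": -12, "rx": 0, "ry": 0, "rz": 0}, {"tx": -9, "ty": 0, "tz": -12, "rx": 0, "ry": 0, "rz": 0}]}}

```text
time: 23.73
position: [0.5765, -0.1377, 0.3226]
tool_rot: [0.731, 0.683, 0.002, 0.005]
ft_force: [0.5, -0.4, -0.2]
grip_width: 0.05
```

```bash
python3 - <<'E'
from h import *
togo(.5805,-.0475,.198,86)
c=cam('wrist');save(c,'w9.png');np.savez('w9',**{k:c[k] for k in('color','z_map','intrinsics','W')})
im=c['color'][:,:,::-1]
togo(.5805,-.0475,.198,86)
s=cam('side');b=s['color'][130:250,260:400,::-1];b=cv2.resize(b,None,fx=4,fy=4,interpolation=cv2.INTER_CUBIC)
cv2.imwrite('pics/w9s.png',b)
r=robot.tip_of('pin_grip','wrist');print(r[:1])
p=proj(c,[.581,-.0468,.226]);print(p)
for dv in range(-12,16,3):
  print(dv,at_depth(c,(p[0],p[1]+dv)))
E
```

```text
t=23.73 pos [ 0.5765 -0.1377  0.3226] F [ 0.46 -0.37 -0.21] w 0.05
delta cm [ 9.07 -0.35 12.42] rot [0.011 0.004 0.002]
t=23.78 pos [ 0.5753 -0.1438  0.32  ] F [ 0.4  -3.06 -0.13] w 0.0498
delta cm [ 9.74 -0.27 12.12] rot [ 0.007  0.008 -0.003]
[{'xy': [311.1, 101.3], 'p': 0.58}]
[313.73645736 101.21305562]
-12 [ 0.58184198 -0.0339768   0.19297653]
-9 [ 0.58151721 -0.03996567  0.2309585 ]
-6 [ 0.58134419 -0.04231241  0.23076624]
-3 [ 0.58116836 -0.04473115  0.23138686]
0 [ 0.58099284 -0.04713123  0.23166049]
3 [ 0.58081721 -0.04949691  0.23106519]
6 [ 0.58063987 -0.05191969  0.23128631]
9 [ 0.58045932 -0.05426144  0.22848953]
12 [ 0.58022886 -0.05607708  0.19650882]
15 [ 0.58001534 -0.05882643  0.19271678]
```

View pics/w9.png

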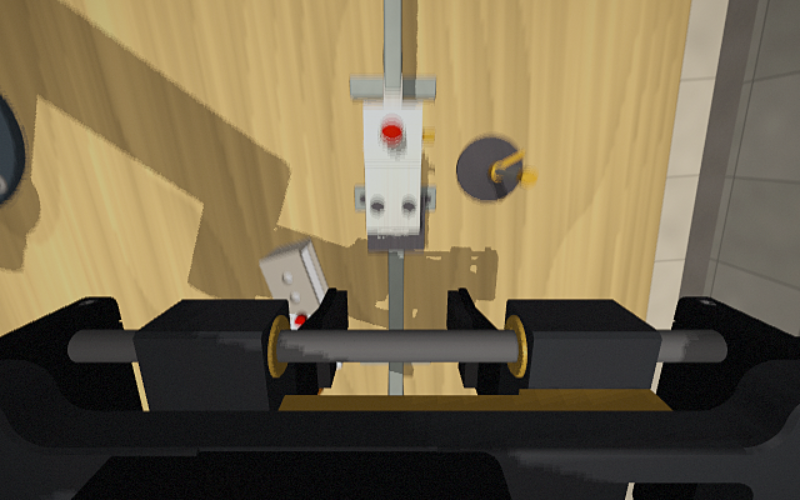

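View pics/w9s.png

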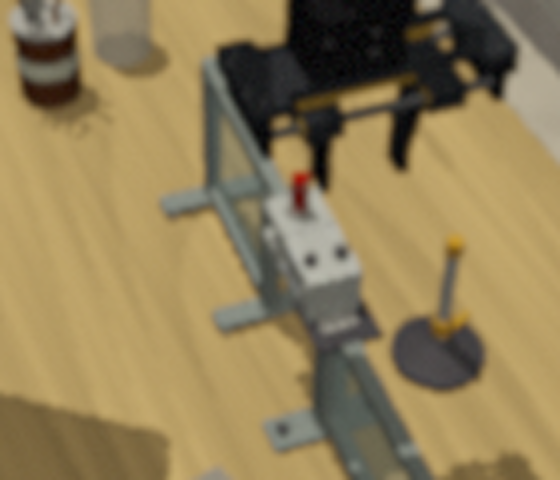

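Request:
{"fn": "send_rows", "kwargs": {"deltas": [{"tx": 0, "ty": 0, "tz": -3, "rx": 0, "ry": 0, "rz": 0}, {"tx": 0, "ty": 0, "tz": -3, "rx": 0, "ry": 0, "rz": 0}, {"tx": 0, "ty": 0, "tz": -3, "rx": 0, "ry": 0, "rz": 0}, {"tx": 0, "ty": 0, "tz": -3, "rx": 0, "ry": 0, "rz": 0}, {"tx": 0, "ty": 0, "tz": -3, "rx": 0, "ry": 0, "rz": 0}]}}

```text
time: 24.3
position: [0.5731, -0.1351, 0.3456]
tool_rot: [0.731, 0.682, -0.0, -0.001]
ft_force: [-0.2, 0.8, -0.5]
grip_width: 0.0501
```

```bash
python3 - <<'E'
from h import *
c=cam('wrist');save(c,'w10.png')
p=proj(c,[.581,-.0468,.231])
for dv in (-4,0,4): print(at_depth(c,(p[0],p[1]+dv)))
s=cam('scene');cv2.imwrite('pics/s10.png',cv2.resize(s['color'][140:280,200:440,::-1],None,fx=3,fy=3,interpolation=cv2.INTER_CUBIC))
togo(.58,-.05,.2,86)
E
```

```text
[ 0.58124261 -0.04328754  0.23089943]
[ 0.58099915 -0.04680728  0.23114964]
[ 0.58075457 -0.05034486  0.23135059]
t=24.40 pos [ 0.5733 -0.1354  0.3458] F [ 0.86 -0.39  0.68] w 0.0499
delta cm [ 8.55  0.12 14.58] rot [-0.002 -0.001  0.001]
```

View pics/s10.png

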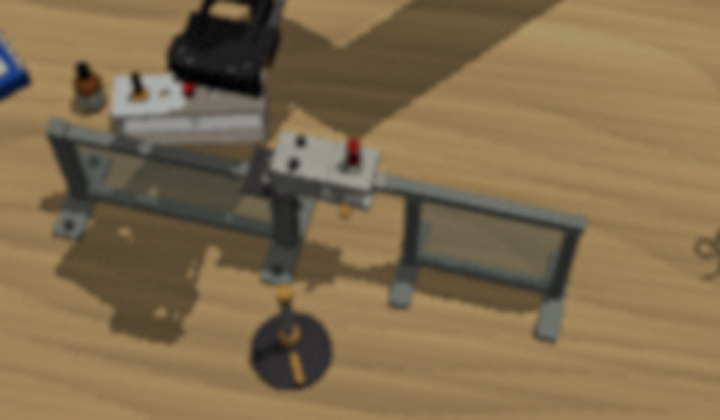

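The wing stands upright in line with the screen. The pin is home: its handle top is at 231 mm, which equals 192 + 39. Everything else is in place.

```bash
python3 -c "
from rig import robot
print(robot.hand_in())"
```

```text
the job is handed in; nothing more can be done
None
```

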